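Change the bench jolley over to the rounded profile

ROBOT

A 7-joint arm with a two-finger parallel gripper is mounted at the origin on a cart in front of the work surface, level with it; the furniture and walls round the work are solid. World frame = base frame: x ahead of the robot, y to its left, z up, the work surface at z = 0. Lengths are in m, angles in rad, forces in N, time in s.
With the tool pointing down it reaches from about 0.4 to 0.875 m from the base axis. Payload 19.3 kg.
Tool frame: the origin (TCP) lies midway between the tips of the shut fingers; the grasp point (between the pads) lies 19 mm behind it; z points along the fingers, y is the direction in which the jaws open and shut (so a half turn about z gives the same grasp; the last joint's range is limited). The gripper opens to 85 mm and grips with 20 to 120 N. Pads are 22 mm wide; open, the fingers measure 114 mm over their backs; the gripper's body (76 mm by 85 mm) begins 54 mm behind the grasp point. The pads swing forward as they close: fully open they stand 13 mm farther back than shut.
Start: joints at [-1.297, 0.521, -0.036, 1.599, 0.021, 1.021, -0.113], TCP at [0.211, 0.588, 0.231] pointing down, gripper open.
Joint ranges: [-2.91, 2.91], [-0.3, 2.13], [-1.5, 1.42], [0.17, 2.43], [-1.26, 4.41], [0.16, 1.93], [-2.52, 2.52]. Speed limits (rad/s): [1.89, 1.89, 2.39, 2.39, 3.01, 3.01, 3.01].

INTERFACE

Orientations are given as [roll, pitch, yaw] about the fixed x, y, z axes, in that order (R = Rz(yaw) Ry(pitch) Rx(roll)).
In Python, from workcell import bot gives the robot as it stands.
- The arm moves only by the tool servo_tool, never from a script. Its argument "plan" is a list of rows, each a list of 5 numbers: the shift along the world's x, y, z in mm, then the turn about the world's z in rad, then the gripper's target within -1 to 1 (shut at 1, half-way at 0, fully open at -1). In form: [[tx, ty, tz, yaw, jaw], ...]. A call has exactly 10 rows; each row is the pose to reach, as a shift and turn from the pose commanded when the call began; what a row does not reach only later rows make up. A row lasts 1/12 s, in which the tool goes at most 41.7 mm and 7.16 degrees, less where a joint would pass 70% of its speed; a pose out of reach is approached as far as the arm can. A call with a gripper value outside its range is refused whole. The fingers move at their own pace and stop on an object; "squeeze" is the grip in N (left out, the last holds). Time passes only in rows, so rows that repeat a pose let the fingers close, or fill a call up. It gives the time, the measured TCP pose, the force and the opening at its end, in the units of the state.
- bot.observe(): the state, without advancing time (a new reading comes with each control period).
- bot.grab_frame(name): name is "scene" or "top" or "wrist"; returns the picture (420x560x3 uint8, blue, green, red); there is no depth.
- bot.calibration(name): a dict with "fx", "fy", "cx", "cy" (pixels), "T" (4x4, takes a point from camera to world coordinates). Camera axes: x right, y down, z forward; pixel columns grow to the right and rows downward; lengths in m; the calibration is good to about 2 mm. A picture is of the moment at which its call begins: read the wrist's pose just before it. calibration takes no time and is no camera call; for the wrist camera it gives the pose at the moment of the call.
- bot.job_done(): hands the job in, once; it reports no verdict.
The state is a dict: "clock": time; "qpos": joint angles; "qd": joint speeds; "joint_efforts": joint torques, N m; "position": TCP position; "tool_rot": TCP orientation; "force": force on the tool from outside, world axes, zero at the start; "moment": the same for the moment, N m; "grip_width": finger opening in m.
Only numpy, scipy, OpenCV 4.12 (cv2) and the standard library are available. Lean on these libraries where they do the work, as an engineer would, in place of code of your own. Each camera call takes 0.05 s, during which the arm holds its last target.

TASK

Change the bench jolley over: press the release button so that the T-handle of the guard pops up, turn the handle to unlatch and slide the guard fully back. Then lift the wooden profile arm off its pivot pin, turn it end for end and refit it on the pin so that its rounded end hangs over the wheel-head, and put every metal spacer collar that lies on the bench over the depth post, down in one stack. Finally slide the guard fully forward again, turn the T-handle back and push it down until it stays home, and leave the other things on the bench where they are.

Things in the scene. Friction and masses are not known exactly. Their poses are not given: they have to be found in the camera images.
- jolley: the bench jolley, a fixed machine whose place and yaw differ from start to start. Origin at bench height midway between pivot pin and depth post; x points to its back (away from the robot), y to its left, z up. In mm: grey base x -95 to 185, y -155 to 155, top z 70, with a tongue under the wheel-head; a steel keeper at x 28 to 36, y -6 to 6, top z 99
- pin_tip (a point): tip of the upright pivot pin (x 0, y -95 mm in the jolley's frame), diameter 16 mm, tapered to 8 mm over the last 5 mm. The tip is 123 mm above the bench; the pin stands on a 28 mm wide round pedestal whose top is 95 mm above the bench, on which the arm rests
- post_tip (a point): tip of the upright depth post (x 0, y +95 mm in the jolley's frame), diameter 18 mm, tapered to 8 mm over the last 6 mm. The tip is 130 mm above the bench; the base at its foot is 70 mm above the bench
- guard (a joint): slide of the guard: grey bridge plate (80 mm along x, 290 mm along y, top 142 mm above the bench) on two side legs over the pin and the post. 0 = fully forward, over them; 0.14 m = fully back (the jolley's +x). About 1.5 N of friction, stays where left. Latched at 0 (about 4 mm of play) until the T-handle is turned by about 1 rad; comes fully forward only with the handle turned
- release_button (a joint): travel of the release button, 0 = out, 0.007 m = fully down. It takes about 5 N to press down; at about 4 mm the T-handle pops up. Springs back when let go
- button_top (a point): centre of the top of the release button: round, steel, 22 mm across, on the guard beside the right (-y of the jolley) end of the T-handle, 83 mm from the handle's axis. Its top is 172 mm above the bench, 10 mm above the black escutcheon round it (top 162 mm above the bench, 53 mm along x). Pressed straight down
- t_bar (a point): centre of the crossbar of the T-handle: round steel bar, 14 mm in diameter, 90 mm long, along this point's y axis, on an 11 mm stem. Home it lies in a slot along the jolley's y, centre 159 mm above the bench, top 4 mm proud of the escutcheon; popped up, its centre is 194 mm above the bench, with 25 mm free below the bar. It moves with the guard
- t_handle (a joint): how far the T-handle stands up: 0 = home (held down by a pawl), 0.035 m = popped up by its spring. To put it home, push it straight down about 2 mm beyond 0 (it stops at -4 mm) with 6 to 20 N: it snaps under the pawl and stays at 0 to 1 mm. It only goes down when turned back to 0
- t_turn (a joint): turn of the T-handle: 0 = latched, crossbar along the jolley's y; 1.571 rad = a quarter turn anticlockwise seen from above, unlatched, crossbar along the jolley's x. Stops at both ends, slight friction; turns only when popped up (0.1 rad of play when home)
- profile_mid (a point): middle (half-way up) of the wooden profile arm, on the axis of its 21 mm pivot hole. Flat, 16 mm thick, 180 mm long; neck 36 mm wide, 55 mm each way from the hole; one end rounded (48 mm disc), the other a 48 mm wide square block. x points to the rounded end, z up. On the pin it is 103 mm above the bench; at the start the rounded end points to the jolley's back
- profile_round (a point): point in the rounded end of the profile arm, 80 mm along x from profile_mid
- spacer_1_mid (a point): centre of a metal spacer collar: flat ring 60 mm outside, 24 mm hole, 18 mm high, lying flat on the bench beside the jolley; one to three of the three are present. All are alike
- spacer_2_mid (a point): centre of another spacer collar, the same size
- spacer_3_mid (a point): centre of another spacer collar, the same size
- tape_roll: bystander: roll of masking tape 100 mm across, 24 mm high, origin at its underside
- slip_cup: bystander: low tub 79 mm across, 46 mm high, origin at its underside
- tub_plum: bystander: tub 67 mm across, 57 mm high, origin at its underside
- wheel_head (a point): centre of the top of the wheel-head, a plaster disc 100 mm across at the front of the jolley, top 85 mm above the bench, 112 mm in front (-x of the jolley) of the pivot pin
- fork (a point): midway between the tops of two upright fork posts of 8 mm diameter, 51 mm apart (centres, along the jolley's y), 40 mm behind the pivot pin, 124 mm high above the bench. The arm's neck lies between them, so the arm must be lifted 35 mm to be clear of them and turned
Mind the look-alikes: they are no part of the job. Leave any green look-alike of the part that bears spacer_3_mid alone.

How it is judged:
By the outcome, as a careful person would: the job done as asked, in the order asked, and still so for the second after the job is handed in, with the robot touching nothing.
Of spacer_1, spacer_2, spacer_3 only 1 to 3 are there at a start; the rules pass over those that are not, and their reading is None.
At some moment in a run one of spacer_1, spacer_2, spacer_3 may be knocked a few centimetres aside while the robot is not near it.
Once in a run the grip may slacken for a moment while it holds something.
It also fails if it takes over 210 s, if anything falls off the work surface, if the arm or the gripper's body presses on something with over 40 N, if the wrist force passes 120 N, or if a joint passes its speed limit or range.

## Working session

There is one attempt and no reset: what is moved stays moved. The work goes in short steps, Python scripts to look and compute and a tool call to move; the robot and the scene stay as the last step left them, time stands still between calls to the robot, and variables do not carry over. Pictures are saved under pics/ and viewed, and the job is handed in when it is done.

Besides the shell and the picture viewer there is one more tool, called after ">>>" as name([rows], argument=value, ...), one row to a line, values as JSON. servo_tool: Moves the arm, as the interface text tells. Its arguments: {"type":"object","properties":{"plan":{"type":"array","items":{"type":"array","items":{"type":"number"}}},"squeeze":{"type":"number"}},"required":["plan"]}

```bash
ls; mkdir -p pics
python3 - <<'E'
from workcell import bot
import cv2
print(bot.observe())
for n in ["scene","top","wrist"]:
    c=bot.calibration(n); print(n,{k:(v if k!='T' else [[round(float(x),4) for x in r] for r in v]) for k,v in c.items()})
    cv2.imwrite(f"pics/a_{n}.png",bot.grab_frame(n))
E
```

```text
pics
{'clock': 0.0, 'qpos': array([-1.29715308,  0.52199276, -0.03633439,  1.59997234,  0.02115926,
        1.02110194, -0.11282505]), 'qd': array([-0.00012298,  0.00040941, -0.00029912, -0.00202006,  0.00178291,
        0.00043144, -0.00081335]), 'joint_efforts': array([ 4.25470616e-04, -9.27119350e+01,  1.97965711e+00, -3.69921362e+01,
        1.77521200e-02,  8.31262587e-03, -1.29710608e-05]), 'position': array([0.21060301, 0.58810681, 0.23075166]), 'tool_rot': array([-3.14050182e+00,  3.91764944e-05,  2.79769852e+00]), 'force': array([0.24830744, 0.02914325, 0.14166963]), 'moment': array([ 0.02452542, -0.01653175, -0.02819856]), 'grip_width': 0.0855662803380085}
scene {'fx': 382.70060985770994, 'fy': 382.70060985770994, 'cx': 287.0775743823383, 'cy': 210.9002114946887, 'T': [[0.7253, -0.3621, 0.5855, -0.316], [-0.6884, -0.3705, 0.6236, -0.9134], [-0.0089, -0.8553, -0.518, 0.793], [0.0, 0.0, 0.0, 1.0]]}
top {'fx': 483.49773442241565, 'fy': 483.49773442241565, 'cx': 278.2470957119254, 'cy': 212.53230552609827, 'T': [[-0.0189, -0.9979, 0.062, 0.3675], [-0.9998, 0.0191, 0.0035, -0.0931], [-0.0047, -0.062, -0.9981, 1.4311], [0.0, 0.0, 0.0, 1.0]]}
wrist {'fx': 347.7102059571885, 'fy': 347.7102059571885, 'cx': 282.82494115503795, 'cy': 202.49051685214104, 'T': [[0.3365, 0.9073, 0.2521, 0.147], [0.9417, -0.3241, -0.0904, 0.6104], [-0.0003, 0.2678, -0.9635, 0.3728], [0.0, 0.0, 0.0, 1.0]]}
```

View pics/a_scene.png

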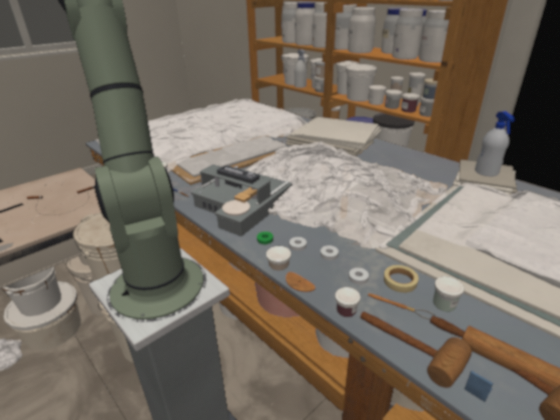

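View pics/a_top.png

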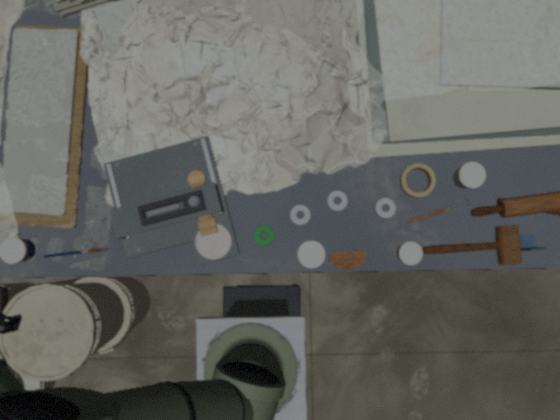

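View pics/a_wrist.png

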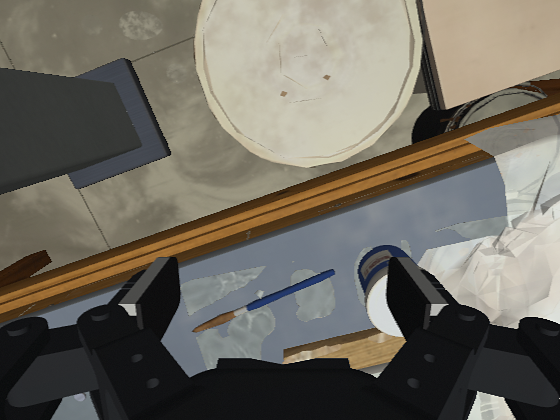

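Run:
```python
import cv2
a=cv2.imread("pics/a_top.png")
cv2.imwrite("pics/b_top.png",cv2.resize(a[125:275,90:290],None,fx=4,fy=4,interpolation=cv2.INTER_CUBIC))
cv2.imwrite("pics/b_top2.png",cv2.resize(a[150:275,240:440],None,fx=4,fy=4,interpolation=cv2.INTER_CUBIC))
```

```text
(no output)
```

View pics/b_top.png

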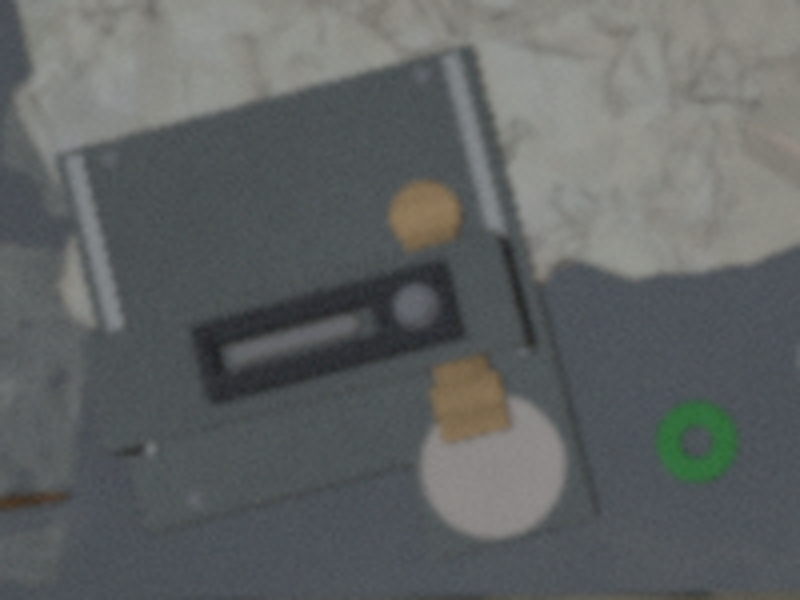

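View pics/b_top2.png

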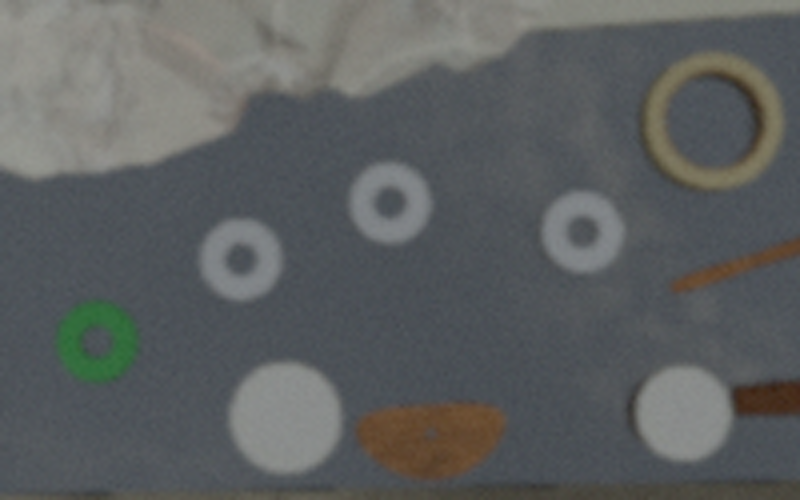

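```bash
cat > h.py <<'E'
import numpy as np, cv2
from workcell import bot
from scipy.optimize import least_squares
np.set_printoptions(precision=4,suppress=True)
def ray(c,u,v):
    T=np.array(c["T"]); d=T[:3,:3]@np.array([(u-c["cx"])/c["fx"],(v-c["cy"])/c["fy"],1]); return T[:3,3],d
def atz(c,u,v,z):
    o,d=ray(c,u,v); return o+d*(z-o[2])/d[2]
def proj(c,P):
    T=np.array(c["T"]); p=T[:3,:3].T@(np.array(P)-T[:3,3]); return np.array([c["fx"]*p[0]/p[2]+c["cx"],c["fy"]*p[1]/p[2]+c["cy"]])
def snap(n,f,crop=None,s=1):
    c=bot.calibration(n); im=bot.grab_frame(n); cv2.imwrite("pics/"+f+".png",im)
    return c,im
def J(j,x,y,z=0):  # jolley frame (mm) -> world m
    X,Y,a=j; c,s=np.cos(a),np.sin(a); return np.array([X+c*x/1e3-s*y/1e3,Y+s*x/1e3+c*y/1e3,z/1e3])
def st():
    o=bot.observe(); print("t",round(o["clock"],2),"p",o["position"],"rot",o["tool_rot"],"F",o["force"],"w",round(o["grip_width"],4)); return o
E
python3 - <<'E'
from h import *
c=bot.calibration("top")
z=lambda p:(p[0]/4+90-.4,p[1]/4+125-.4)
for n,p,h in [("button",(415,305),.172),("wheel",(494,466),.085),("disc",(424,215),.111),("e1",(192,328),.162),("e2",(447,263),.162),("e3",(465,338),.162),("e4",(212,403),.162),("barL",(222,358),.166),("green",(98,341),None)]:
    if h: print(n,atz(c,*z(p),h))
z2=lambda p:(p[0]/4+240-.4,p[1]/4+150-.4)
for n,p,h in [("s1",(241,260),.018),("s2",(390,203),.018),("s3",(583,232),.018),("green",(98,341),.018),("cup",(286,417),.046),("tub",(684,413),.057),("tape",(713,121),.024)]:
    print(n,atz(c,*z2(p),h))
E
```

```text
button [0.4806 0.1327 0.172 ]
wheel [0.375  0.0942 0.085 ]
disc [0.548  0.1369 0.111 ]
e1 [0.4691 0.2816 0.162 ]
e2 [0.5089 0.1131 0.162 ]
e3 [0.4591 0.1017 0.162 ]
e4 [0.4194 0.2685 0.162 ]
barL [0.4487 0.2607 0.166 ]
s1 [ 0.448  -0.1513  0.018 ]
s2 [ 0.4878 -0.2614  0.018 ]
s3 [ 0.4638 -0.4019  0.018 ]
green [ 0.3908 -0.0457  0.018 ]
cup [ 0.3336 -0.1798  0.046 ]
tub [ 0.3314 -0.4606  0.057 ]
tape [ 0.5429 -0.4982  0.024 ]
```

>>> servo_tool([
  [0, 0, 40, 0, -1],
  [10, -30, 80, 0, -1],
  [30, -70, 110, -0.1, -0.5],
  [60, -110, 130, -0.2, 0],
  [90, -150, 140, -0.3, 0.5],
  [120, -190, 150, -0.4, 1],
  [150, -230, 150, -0.5, 1],
  [180, -270, 150, -0.6, 1],
  [210, -310, 150, -0.7, 1],
  [240, -350, 150, -0.8, 1],
], squeeze=40)

```text
clock: 0.98
position: [0.4019, 0.3027, 0.3798]
tool_rot: [3.141, -0.0, 1.993]
force: [0.8, 0.1, -0.1]
grip_width: -0.0003
```

>>> servo_tool([
  [0, -20, 0, -0.1, 1],
  [0, -35, 0, -0.2, 1],
  [0, -35, 0, -0.2, 1],
  [0, -35, 0, -0.2, 1],
  [0, -35, 0, -0.2, 1],
  [0, -35, 0, -0.2, 1],
  [0, -35, 0, -0.2, 1],
  [0, -35, 0, -0.2, 1],
  [0, -35, 0, -0.2, 1],
  [0, -35, 0, -0.2, 1],
])

```text
clock: 1.82
position: [0.4011, 0.2698, 0.3794]
tool_rot: [-3.141, 0.0, 1.798]
force: [-0.8, -0.2, -0.8]
grip_width: -0.0001
```

Run:
```python
from h import *
st(); c,im=snap("wrist","c_wrist"); st(); print(bot.observe()["qpos"])
import pickle; pickle.dump(c,open("c_wrist.pkl","wb"))
```

```text
t 1.82 p [0.4011 0.2698 0.3794] rot [-3.1415  0.0001  1.7983] F [-0.7761 -0.2227 -0.8497] w -0.0001
t 1.87 p [0.4011 0.2697 0.3794] rot [-3.1415  0.0001  1.7981] F [ 0.2657 -0.1372  0.304 ] w 0.0002
[-0.9626  0.1546  0.2881  1.7572 -0.0463  1.2365 -0.4352]
```

View pics/c_wrist.png

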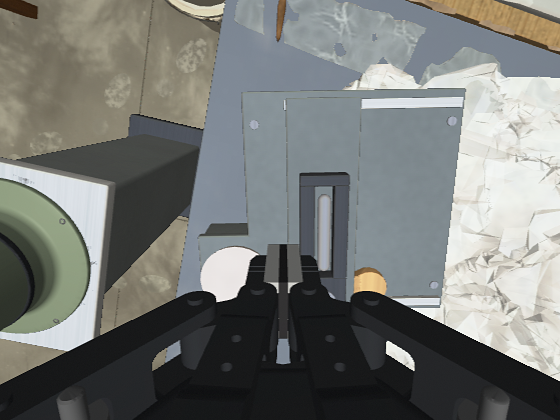

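Run:
```python
from h import *
import pickle
w=pickle.load(open("c_wrist.pkl","rb")); t=bot.calibration("top")
z=lambda p:(p[0]/4+90-.4,p[1]/4+125-.4)
obs=[(w,(242,93),(-95,155,70)),(w,(465,88),(185,155,70)),(w,(440,308),(185,-155,70)),
(w,(323.5,192),(0,45,160)),
(t,z((415,305)),(0,-83,172)),(t,z((494,466)),(-112,-95,85)),(t,z((424,215)),(66,-95,111)),(t,z((222,358)),(0,45,162)),(t,z((65,155)),(185,155,70)),(t,z((471,47)),(185,-155,70))]
def f(j): return np.concatenate([proj(c,J(j,*P))-np.array(uv) for c,uv,P in obs])
r=least_squares(f,[.4624,.212,.23],loss="soft_l1"); print(r.x); print(f(r.x).reshape(-1,2))
j=r.x
print("button",J(j,0,-83,172),"pin",J(j,0,-95,123),"post",J(j,0,95,130))
np.save("j.npy",j)
```

```text
[0.4598 0.213  0.244 ]
[[-2.1156 -2.0058]
 [ 1.7257 -0.798 ]
 [ 0.2772  0.7752]
 [ 0.0131  1.78  ]
 [ 0.0663  0.291 ]
 [ 0.1518  0.351 ]
 [ 0.0462  0.4576]
 [ 1.9517 -0.0226]
 [-3.1967 -0.0402]
 [ 0.7673 -1.149 ]]
button [0.4798 0.1325 0.172 ] pin [0.4827 0.1209 0.123 ] post [0.4368 0.3052 0.13  ]
```

>>> servo_tool([
  [20, -34, -20, 0.017, 1],
  [40, -68, -50, 0.017, 1],
  [60, -102, -80, 0.017, 1],
  [79, -137, -110, 0.017, 1],
  [79, -137, -140, 0.017, 1],
  [79, -137, -160, 0.017, 1],
  [79, -137, -170, 0.017, 1],
  [79, -137, -170, 0.017, 1],
  [79, -137, -170, 0.017, 1],
  [79, -137, -170, 0.017, 1],
])

```text
clock: 2.7
position: [0.4807, 0.1337, 0.2111]
tool_rot: [3.139, -0.001, 1.816]
force: [0.6, -0.2, 0.2]
grip_width: 0.0001
```

Run:
```python
from h import *
st(); c,im=snap("wrist","d_wrist"); c2,im2=snap("scene","d_scene")
cv2.imwrite("pics/d_sc.png",cv2.resize(im2[140:250,150:310],None,fx=4,fy=4,interpolation=cv2.INTER_CUBIC))
```

```text
t 2.7 p [0.4807 0.1337 0.2111] rot [ 3.1395 -0.0007  1.816 ] F [ 0.5952 -0.1698  0.2442] w 0.0001
```

View pics/d_wrist.png

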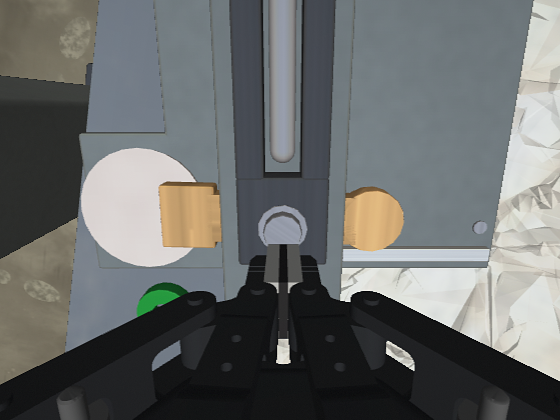

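View pics/d_sc.png

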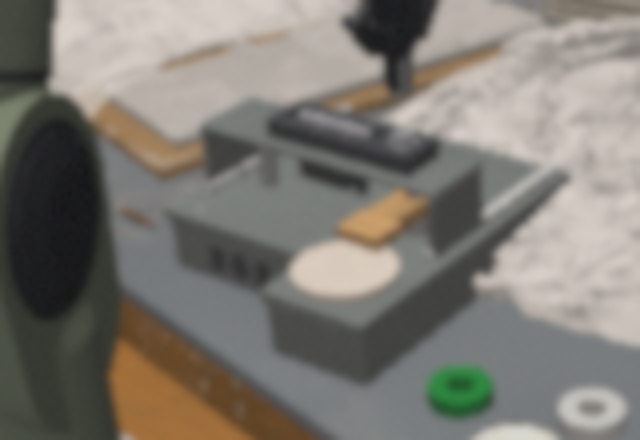

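Run:
```python
from h import *
c=bot.calibration("wrist")
print(atz(c,281.5,228,.172), atz(c,282.5,162,.159+.0)) 
print(proj(c,bot.observe()["position"]))
j=np.load("j.npy")
for P in [(0,-45,159),(0,-83,172),(-112,-95,85),(66,-95,111),(0,0,166)]: print(P,proj(c,J(j,*P)))
```

```text
[0.4796 0.1356 0.172 ] [0.4717 0.1693 0.159 ]
[282.5693 262.3349]
(0, -45, 159) [280.7155 161.3753]
(0, -83, 172) [280.6257 233.2662]
(-112, -95, 85) [141.6209 209.072 ]
(66, -95, 111) [371.0607 219.4253]
(0, 0, 166) [280.6681  75.0899]
```

>>> servo_tool([
  [-1, -1, -20, 0, 1],
  [-1, -1, -34, 0, 1],
  [-1, -1, -40, 0, 1],
  [-1, -1, -43, 0, 1],
  [-1, -1, -45, 0, 1],
  [-1, -1, -46, 0, 1],
  [-1, -1, -46, 0, 1],
  [-1, -1, -30, 0, 1],
  [-1, -1, 0, 0, 1],
  [-1, -1, 20, 0, 1],
])

```text
clock: 3.63
position: [0.4796, 0.1314, 0.2319]
tool_rot: [3.14, 0.0, 1.814]
force: [0.1, 1.1, 0.8]
grip_width: -0.0002
```

Run:
```python
from h import *
st(); c,im=snap("wrist","e_wrist"); c2,im2=snap("scene","e_scene")
a=cv2.resize(im2[140:250,150:310],(560,420),interpolation=cv2.INTER_CUBIC)
cv2.imwrite("pics/e.png",cv2.resize(np.hstack([im,a]),(800,300)))
```

```text
t 3.63 p [0.4796 0.1314 0.2319] rot [3.1402 0.0001 1.8143] F [0.0509 1.1416 0.7829] w -0.0002
```

View pics/e.png

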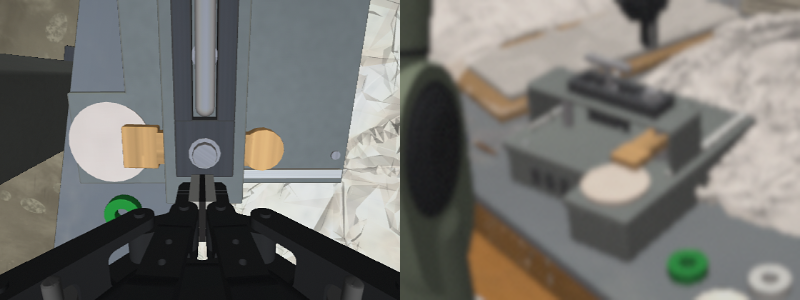

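>>> servo_tool([
  [-4, 20, 15, 0, 0],
  [-10, 41, 15, 0, 0],
  [-15, 62, 15, 0, 0],
  [-20, 82, 10, 0, 0],
  [-20, 82, -15, 0, 0],
  [-20, 82, -35, 0, 0],
  [-20, 82, -50, 0, 0],
  [-20, 82, -55, 0, 0],
  [-20, 82, -55, 0, 0],
  [-20, 82, -55, 0, 0],
])

```text
clock: 4.57
position: [0.4594, 0.2136, 0.1751]
tool_rot: [3.141, -0.0, 1.815]
force: [0.4, -0.4, 0.6]
grip_width: 0.0426
```

Run:
```python
from h import *
st(); c,im=snap("wrist","f_wrist"); c2,im2=snap("scene","f_scene")
a=cv2.resize(im2[140:250,150:310],(560,420),interpolation=cv2.INTER_CUBIC)
cv2.imwrite("pics/f.png",cv2.resize(np.hstack([im,a]),(800,300)))
```

```text
t 4.57 p [0.4594 0.2136 0.1751] rot [ 3.1412 -0.      1.8145] F [ 0.4114 -0.4042  0.6421] w 0.0426
```

View pics/f.png

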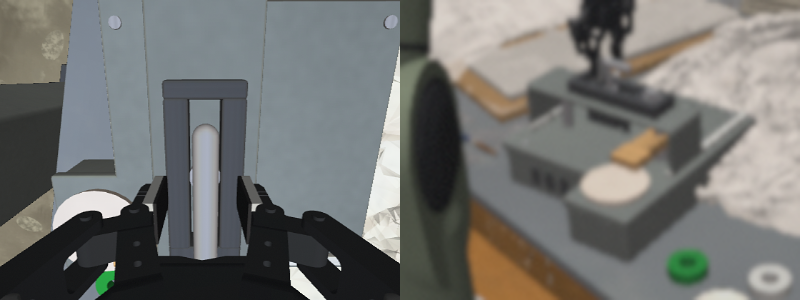

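>>> servo_tool([
  [0, 0, 0, 0, 1],
  [0, 0, 0, 0, 1],
  [0, 0, 0, 0, 1],
  [0, 0, 0, 0, 1],
  [0, 0, 0, 0, 1],
  [0, 0, 0, 0.12, 1],
  [0, 0, 0, 0.24, 1],
  [0, 0, 0, 0.36, 1],
  [0, 0, 0, 0.48, 1],
  [0, 0, 0, 0.6, 1],
], squeeze=50)

```text
clock: 5.5
position: [0.4595, 0.2137, 0.1746]
tool_rot: [3.141, 0.0, 2.42]
force: [3.9, 0.2, 1.8]
grip_width: 0.0124
```

>>> servo_tool([
  [0, 0, 0, 0.12, 1],
  [0, 0, 0, 0.24, 1],
  [0, 0, 0, 0.36, 1],
  [0, 0, 0, 0.48, 1],
  [0, 0, 0, 0.6, 1],
  [0, 0, 0, 0.72, 1],
  [0, 0, 0, 0.84, 1],
  [0, 0, 0, 0.97, 1],
  [0, 0, 0, 0.97, 1],
  [0, 0, 0, 0.97, 1],
])

```text
clock: 6.33
position: [0.4594, 0.2133, 0.1745]
tool_rot: [3.142, 0.0, -2.902]
force: [3.8, -0.7, 0.7]
grip_width: 0.0121
```

>>> servo_tool([
  [14, 3.4, 0, 0, 1],
  [29, 7.2, 0, 0, 1],
  [44, 11, 0, 0, 1],
  [59, 14.7, 0, 0, 1],
  [74, 18.4, 0, 0, 1],
  [89, 22.2, 0, 0, 1],
  [104, 26, 0, 0, 1],
  [119, 29.6, 0, 0, 1],
  [130, 32.4, 0, 0, 1],
  [138.5, 34.5, 0, 0, 1],
])

```text
clock: 7.17
position: [0.5976, 0.248, 0.1739]
tool_rot: [-3.141, -0.002, -2.903]
force: [-13.5, -4.9, 2.1]
grip_width: 0.0123
```

Run:
```python
from h import *
st(); c,im=snap("wrist","g_wrist"); c2,im2=snap("scene","g_scene"); st()
a=cv2.resize(im2[140:250,150:310],(560,420),interpolation=cv2.INTER_CUBIC)
cv2.imwrite("pics/g.png",cv2.resize(np.hstack([im,a]),(800,300)))
```

```text
t 7.17 p [0.5976 0.248  0.1739] rot [-3.1408 -0.002  -2.9025] F [-13.5322  -4.9461   2.1162] w 0.0123
t 7.27 p [0.5964 0.2477 0.1732] rot [-3.1405 -0.0049 -2.9017] F [-5.7733 -3.2781  1.0215] w 0.0127
```

View pics/g.png

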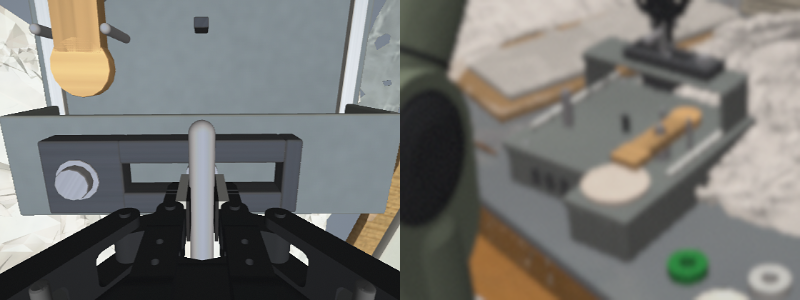

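>>> servo_tool([
  [0, 0, 0, 0, 0],
  [0, 0, 0, 0, 0],
  [0, 0, 0, 0, 0],
  [0, 0, 20, 0, 0],
  [0, 0, 50, 0, 0],
  [0, 0, 80, 0, 0],
  [-20, -20, 100, 0, 0],
  [-40, -40, 100, 0, 0],
  [-60, -60, 100, 0, 0],
  [-85, -90, 100, 0, 0],
])

```text
clock: 8.1
position: [0.5119, 0.1588, 0.2747]
tool_rot: [3.141, 0.001, -2.898]
force: [0.5, -0.1, 0.1]
grip_width: 0.0424
```

>>> servo_tool([
  [-15, -20, 0, 0, 0],
  [-29, -37, 0, 0, 0],
  [-29, -37, 0, 0, 0],
  [-29, -37, 0, 0, 0],
  [-29, -37, 0, 0, 0],
  [-29, -37, 0, 0, 0],
  [-29, -37, 0, 0, 0],
  [-29, -37, 0, 0, 0],
  [-29, -37, 0, 0, 0],
  [-29, -37, 0, 0, 0],
])

```text
clock: 8.93
position: [0.4836, 0.1213, 0.2743]
tool_rot: [-3.142, -0.0, -2.898]
force: [0.2, -0.2, -0.4]
grip_width: 0.0429
```

Run:
```python
from h import *
st(); c,im=snap("wrist","i_wrist"); c2,im2=snap("top","i_top")
import pickle; pickle.dump(c,open("c_i.pkl","wb"))
j=np.load("j.npy")
for P in [(0,-95,123),(0,95,130),(40,-95+25.5,124),(40,-95-25.5,124),(-112,-95,85),(32,0,99)]: print(P,proj(c,J(j,*P)),proj(c2,J(j,*P)))
cv2.imwrite("pics/i_t.png",cv2.resize(im2[125:275,90:290],None,fx=4,fy=4,interpolation=cv2.INTER_CUBIC))
```

```text
t 8.93 p [0.4836 0.1213 0.2743] rot [-3.1416 -0.0002 -2.8982] F [ 0.2264 -0.2131 -0.4352] w 0.0429
(0, -95, 123) [283.2248 186.0197] [200.9333 201.5367]
(0, 95, 130) [508.0003 187.804 ] [132.3628 219.5883]
(40, -69.5, 124) [311.7905 230.0151] [188.1193 189.7811]
(40, -120.5, 124) [254.6359 230.036 ] [206.2643 184.9228]
(-112, -95, 85) [283.1702  52.6752] [213.2518 241.451 ]
(32, 0, 99) [382.5719 213.096 ] [166.2591 200.0486]
```

View pics/i_wrist.png

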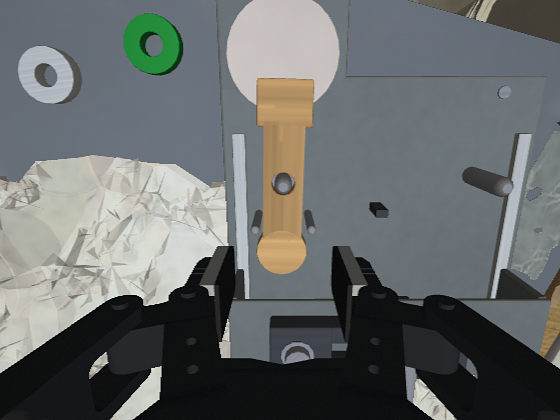

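View pics/i_t.png

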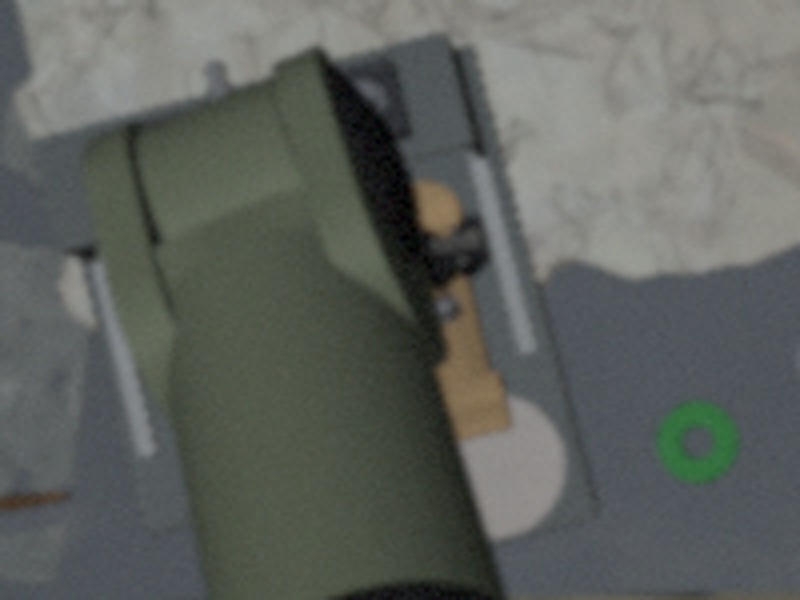

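Run:
```python
import cv2
a=cv2.imread("pics/i_wrist.png")
cv2.imwrite("pics/i1.png",cv2.resize(a[150:270,230:340],None,fx=5,fy=5,interpolation=cv2.INTER_CUBIC))
cv2.imwrite("pics/i2.png",cv2.resize(a[150:220,450:540],None,fx=6,fy=6,interpolation=cv2.INTER_CUBIC))
```

```text
(no output)
```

View pics/i1.png

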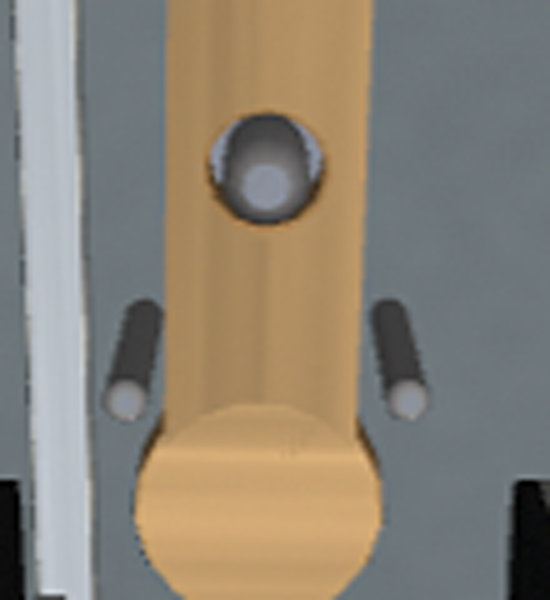

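View pics/i2.png

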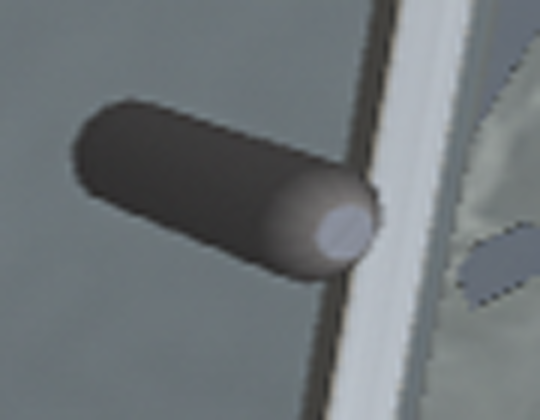

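>>> servo_tool([
  [0, 0, -30, 0, -0.2],
  [0, 0, -65, 0, -0.2],
  [0, 0, -100, 0, -0.2],
  [0, 0, -130, 0, -0.2],
  [0, 0, -150, 0, -0.2],
  [0, 0, -165, 0, -0.2],
  [0, 0, -177, 0, -0.2],
  [0, 0, -185, 0, -0.2],
  [0, 0, -192, 0, -0.2],
  [0, 0, -192, 0, -0.2],
])

```text
clock: 9.87
position: [0.4833, 0.121, 0.0816]
tool_rot: [-3.141, -0.001, -2.898]
force: [0.0, -0.2, 0.3]
grip_width: 0.0515
```

>>> servo_tool([
  [0, 0, 0, 0, 1],
  [0, 0, 0, 0, 1],
  [0, 0, 0, 0, 1],
  [0, 0, 0, 0, 1],
  [0, 0, 0, 0, 1],
  [0, 0, 0, 0, 1],
  [0, 0, 3, 0, 1],
  [0, 0, 6, 0, 1],
  [0, 0, 12, 0, 1],
  [0, 0, 18, 0, 1],
], squeeze=60)

```text
clock: 10.7
position: [0.4835, 0.1211, 0.101]
tool_rot: [-3.142, -0.0, -2.898]
force: [-0.2, -0.2, -1.4]
grip_width: 0.0349
```

Run:
```python
from h import *
st(); c,im=snap("wrist","k_wrist"); c2,im2=snap("scene","k_scene")
a=cv2.resize(im2[140:250,150:310],(560,420),interpolation=cv2.INTER_CUBIC)
cv2.imwrite("pics/k.png",cv2.resize(np.hstack([im,a]),(800,300)))
```

```text
t 10.7 p [0.4835 0.1211 0.101 ] rot [-3.1415 -0.0002 -2.8985] F [-0.2189 -0.2045 -1.3973] w 0.0349
```

View pics/k.png

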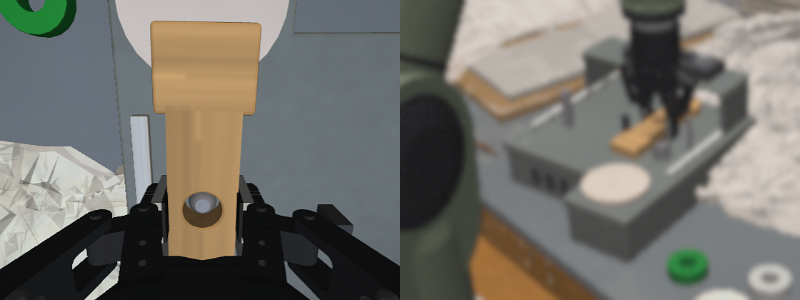

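>>> servo_tool([
  [0, 0, 10, 0, 1],
  [0, 0, 20, 0, 1],
  [0, 0, 30, 0, 1],
  [0, 0, 40, 0, 1],
  [0, 0, 40, 0, 1],
  [0, 0, 40, -0.12, 1],
  [0, 0, 40, -0.24, 1],
  [0, 0, 40, -0.36, 1],
  [0, 0, 40, -0.48, 1],
  [0, 0, 40, -0.6, 1],
])

```text
clock: 11.63
position: [0.4835, 0.1211, 0.1405]
tool_rot: [3.142, -0.0, 2.779]
force: [0.4, 0.3, -2.4]
grip_width: 0.035
```

Run:
```python
from h import *
print(st()["qpos"])
```

```text
t 11.63 p [0.4835 0.1211 0.1405] rot [ 3.1416 -0.      2.7788] F [ 0.4     0.272  -2.3571] w 0.035
[-0.4398  0.4558  0.0985  2.0168 -0.0697  0.6721  0.9113]
```

>>> servo_tool([
  [0, 0, 0, -0.12, 1],
  [0, 0, 0, -0.24, 1],
  [0, 0, 0, -0.36, 1],
  [0, 0, 0, -0.48, 1],
  [0, 0, 0, -0.6, 1],
  [0, 0, 0, -0.72, 1],
  [0, 0, 0, -0.84, 1],
  [0, 0, 0, -0.96, 1],
  [0, 0, 0, -1.08, 1],
  [0, 0, 0, -1.2, 1],
])

```text
clock: 12.47
position: [0.4836, 0.1212, 0.1405]
tool_rot: [3.142, -0.0, 1.579]
force: [-0.1, 0.5, -2.1]
grip_width: 0.0349
```

>>> servo_tool([
  [0, 0, 0, -0.12, 1],
  [0, 0, 0, -0.24, 1],
  [0, 0, 0, -0.36, 1],
  [0, 0, 0, -0.48, 1],
  [0, 0, 0, -0.6, 1],
  [0, 0, 0, -0.72, 1],
  [0, 0, 0, -0.84, 1],
  [0, 0, 0, -0.96, 1],
  [0, 0, 0, -1.08, 1],
  [0, 0, 0, -1.2, 1],
])

```text
clock: 13.3
position: [0.4836, 0.1213, 0.1405]
tool_rot: [-3.141, -0.0, 0.379]
force: [1.0, -0.1, -1.9]
grip_width: 0.0352
```

>>> servo_tool([
  [0, 0, 0, -0.1, 1],
  [0, 0, 0, -0.138, 1],
  [0, 0, 0, -0.138, 1],
  [0, 0, 0, -0.138, 1],
  [0, 0, 0, -0.138, 1],
  [0, 0, 0, -0.138, 1],
  [0, 0, 0, -0.138, 1],
  [0, 0, 0, -0.138, 1],
  [0, 0, 0, -0.138, 1],
  [0, 0, 0, -0.138, 1],
])

```text
clock: 14.13
position: [0.4836, 0.1211, 0.1405]
tool_rot: [-3.141, -0.0, 0.247]
force: [-0.0, -0.2, -1.6]
grip_width: 0.0353
```

Run:
```python
from h import *
print(st()["qpos"]); c,im=snap("wrist","l_wrist"); c2,im2=snap("scene","l_scene"); c3,im3=snap("top","l_top")
j=np.load("j.npy"); p=bot.observe()["position"]
print(proj(c,J(j,0.7,-95,123)),proj(c,p+[0,0,.019]))
a=cv2.resize(im2[140:250,150:310],(560,420),interpolation=cv2.INTER_CUBIC)
cv2.imwrite("pics/l.png",cv2.resize(np.hstack([im,a]),(800,300)))
```

```text
t 14.13 p [0.4836 0.1211 0.1405] rot [-3.1415 -0.      0.2469] F [-0.0161 -0.1732 -1.6131] w 0.0353
[-0.9324  0.5984  0.7976  2.0396 -0.6248  0.7607 -1.0724]
[281.3202 248.863 ] [280.6999 285.1225]
```

View pics/l.png

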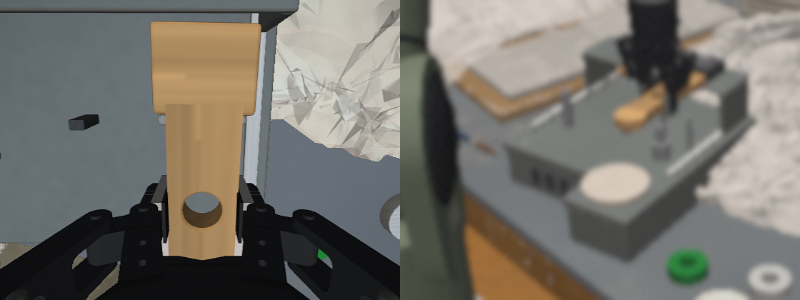

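View pics/l_wrist.png

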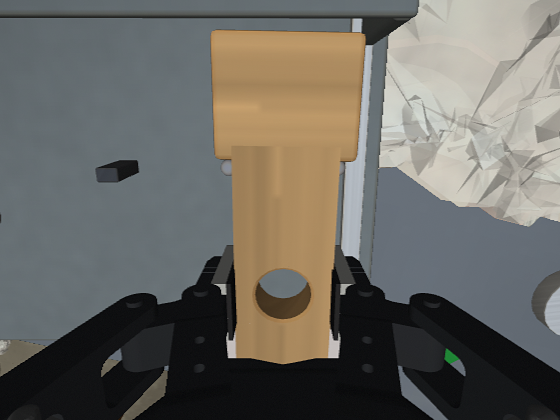

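Run:
```python
from h import *
import pickle
j=np.load("j.npy")
c=pickle.load(open("c_i.pkl","rb"))
print("orig hole",atz(c,283.4,184,.111),"pin tip",atz(c,283.4,187,.123),"jpin",J(j,0,-95))
a=cv2.imread("pics/l_wrist.png")
cv2.imwrite("pics/l1.png",cv2.resize(a[250:340,220:350],None,fx=6,fy=6,interpolation=cv2.INTER_CUBIC))
c=bot.calibration("wrist")
print(atz(c,283.5,293.5,.1699))
```

```text
orig hole [0.4835 0.1213 0.111 ] pin tip [0.4835 0.1212 0.123 ] jpin [0.4827 0.1209 0.    ]
[0.4862 0.1207 0.1699]
```

View pics/l1.png

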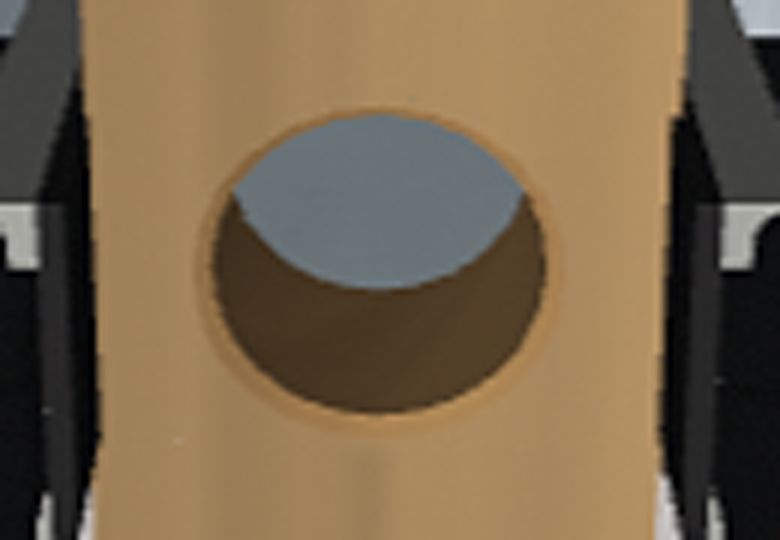

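Run:
```python
from h import *
a=cv2.imread("pics/k_wrist.png")
cv2.imwrite("pics/k1.png",cv2.resize(a[250:340,220:350],None,fx=6,fy=6,interpolation=cv2.INTER_CUBIC))
```

```text
(no output)
```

View pics/k1.png

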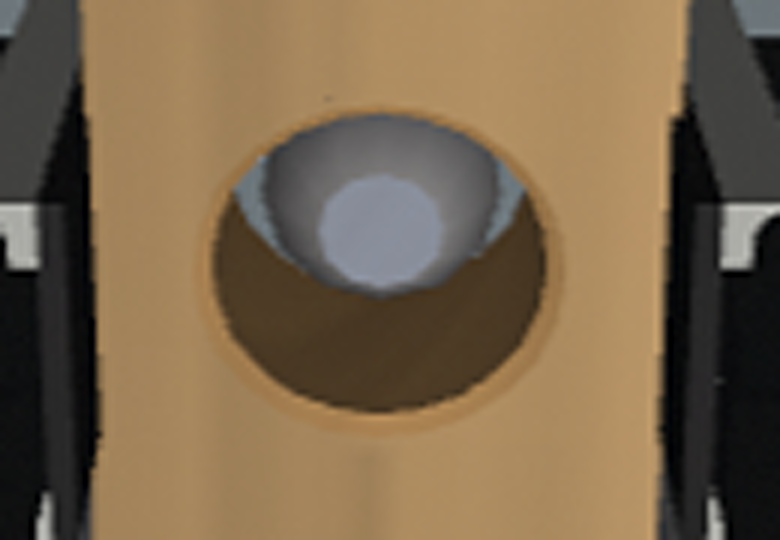

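Run:
```python
from h import *
from scipy.spatial.transform import Rotation as R
o=bot.observe(); c=dict(bot.calibration("wrist"))
A=np.eye(4);A[:3,:3]=R.from_euler("xyz",o["tool_rot"]).as_matrix();A[:3,3]=o["position"]
rel=np.linalg.inv(A)@np.array(c["T"])
B=np.eye(4);B[:3,:3]=R.from_euler("xyz",[-3.1415,-.0002,-2.8985]).as_matrix();B[:3,3]=[.4835,.1211,.101]
c["T"]=B@rel
for z in(.129,.1304,.132): print(z,atz(c,283.2,295,z))
print(atz(c,283.5,288.5,.123))
print(atz(c,283.2,282,.1304+.0),)
```

```text
0.129 [0.4824 0.1218 0.129 ]
0.1304 [0.4816 0.1216 0.1304]
0.132 [0.4806 0.1214 0.132 ]
[0.483  0.1221 0.123 ]
[0.4765 0.1203 0.1304]
```

>>> servo_tool([
  [-1, 0, -8, 0, 1],
  [-2.2, 0, -18, 0, 1],
  [-2.2, 0, -25, 0, 1],
  [-2.2, 0, -28, 0, 1],
  [-2.2, 0, -31, 0, 1],
  [-2.2, 0, -34, 0, 1],
  [-2.2, 0, -37, 0, 1],
  [-2.2, 0, -40, 0, 1],
  [-2.2, 0, -40, 0, 1],
  [-2.2, 0, -40, 0, 1],
])

```text
clock: 15.12
position: [0.4814, 0.1211, 0.1004]
tool_rot: [-3.142, 0.0, 0.247]
force: [-0.5, -0.1, -2.1]
grip_width: 0.0349
```

Run:
```python
from h import *
st(); c,im=snap("wrist","m_wrist")
cv2.imwrite("pics/m1.png",cv2.resize(im[150:345,180:380],None,fx=3,fy=3,interpolation=cv2.INTER_CUBIC))
```

```text
t 15.12 p [0.4814 0.1211 0.1004] rot [-3.1415  0.0001  0.2466] F [-0.5158 -0.0773 -2.0714] w 0.0349
```

View pics/m1.png

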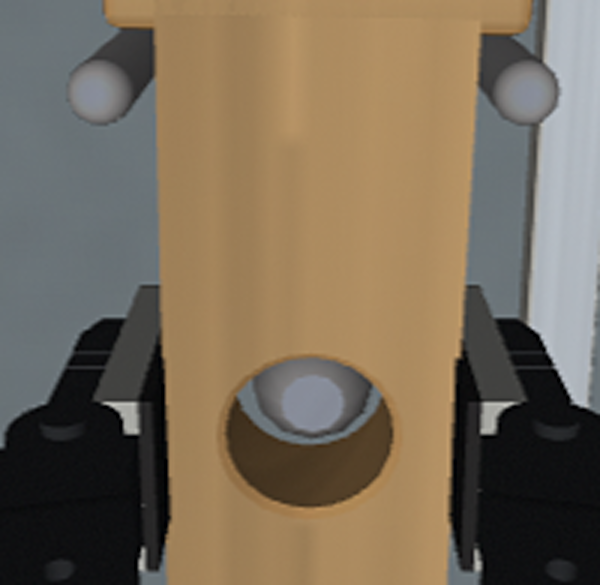

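>>> servo_tool([
  [1.5, -0.3, 0, 0, 1],
  [1.5, -0.3, -4, 0, 1],
  [1.5, -0.3, -8, 0, 1],
  [1.5, -0.3, -12, 0, 1],
  [1.5, -0.3, -15, 0, 1],
  [1.5, -0.3, -17, 0, 1],
  [1.5, -0.3, -18.5, 0, 1],
  [1.5, -0.3, -18.5, 0, 1],
  [1.5, -0.3, -18.5, 0, 1],
  [1.5, -0.3, -18.5, 0, 1],
])

```text
clock: 16.0
position: [0.4828, 0.1208, 0.0829]
tool_rot: [-3.14, -0.0, 0.246]
force: [-12.1, -0.4, 36.4]
grip_width: 0.0356
```

>>> servo_tool([
  [0, 0, 0, 0, 0.3],
  [0, 0, 0, 0, 0],
  [0, 0, 0, 0, -0.2],
  [0, 0, 0, 0, -0.2],
  [0, 0, 0, 0, -0.2],
  [0, 0, 20, 0, -0.2],
  [0, 0, 50, 0, -0.2],
  [0, 0, 80, 0, -0.2],
  [0, 0, 110, 0, -0.2],
  [0, 0, 140, 0, -0.2],
])

```text
clock: 16.83
position: [0.4826, 0.1205, 0.2232]
tool_rot: [3.141, 0.0, 0.246]
force: [-0.7, 0.6, 0.4]
grip_width: 0.0511
```

Run:
```python
from h import *
print(st()["qpos"]); c,im=snap("wrist","n_wrist"); c2,im2=snap("scene","n_scene"); c3,im3=snap("top","n_top")
a=cv2.resize(im2[140:250,150:310],(560,420),interpolation=cv2.INTER_CUBIC)
cv2.imwrite("pics/n.png",cv2.resize(np.hstack([im,a]),(800,300)))
cv2.imwrite("pics/n_t.png",cv2.resize(im3[150:275,240:440],None,fx=4,fy=4,interpolation=cv2.INTER_CUBIC))
```

```text
t 16.83 p [0.4826 0.1205 0.2232] rot [3.1412 0.0005 0.2462] F [-0.7139  0.6294  0.4474] w 0.0511
[-1.0423  0.4867  0.9367  1.9687 -0.4887  0.9302 -1.1822]
```

View pics/n.png

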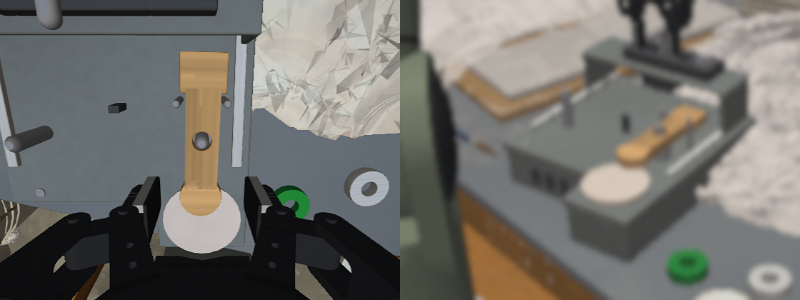

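View pics/n_t.png

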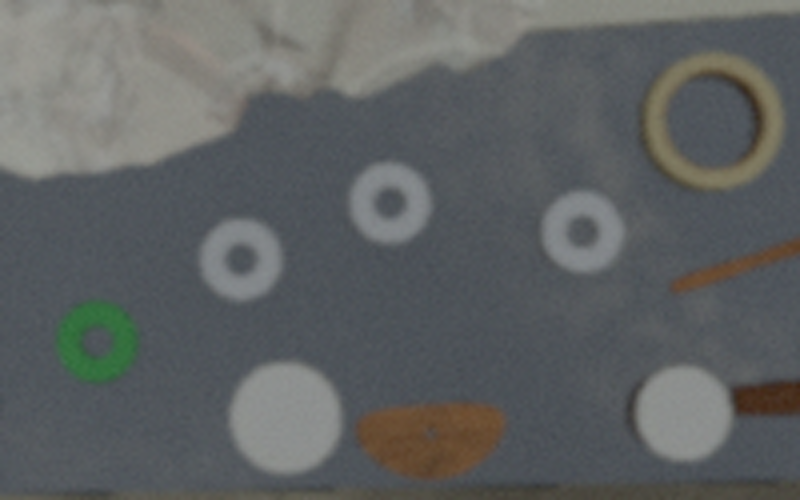

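>>> servo_tool([
  [0, -20, 10, 0.12, -1],
  [-5, -50, 20, 0.24, -1],
  [-10, -80, 20, 0.36, -1],
  [-15, -110, 20, 0.48, -1],
  [-20, -140, 20, 0.6, -1],
  [-25, -170, 20, 0.72, -1],
  [-30, -200, 20, 0.84, -1],
  [-34, -230, 20, 0.96, -1],
  [-34, -260, 10, 1.08, -1],
  [-34, -272, 0, 1.2, -1],
])

```text
clock: 17.82
position: [0.4483, -0.154, 0.2215]
tool_rot: [3.141, 0.0, 1.445]
force: [-0.8, 0.0, -0.9]
grip_width: 0.0853
```

>>> servo_tool([
  [0, 0, -10, 0.12, -1],
  [0, 0, -30, 0.125, -1],
  [0, 0, -50, 0.125, -1],
  [0, 0, -60, 0.125, -1],
  [0, 0, -60, 0.125, -1],
  [0, 0, -60, 0.125, -1],
  [0, 0, -60, 0.125, -1],
  [0, 0, -60, 0.125, -1],
  [0, 0, -60, 0.125, -1],
  [0, 0, -60, 0.125, -1],
])

```text
clock: 18.65
position: [0.4492, -0.1511, 0.1624]
tool_rot: [3.141, -0.0, 1.567]
force: [-0.6, 0.1, 0.1]
grip_width: 0.0853
```

Run:
```python
from h import *
print(st()["qpos"]); c,im=snap("wrist","o_wrist")
print(proj(c,[.448,-.1513,.018]))
```

```text
t 18.65 p [ 0.4492 -0.1511  0.1624] rot [ 3.1407 -0.0001  1.5671] F [-0.6434  0.1101  0.0668] w 0.0853
[-0.2296  0.4418  0.5616  2.0763 -0.355   0.7154  0.5564]
[280.9599 188.6359]
```

View pics/o_wrist.png

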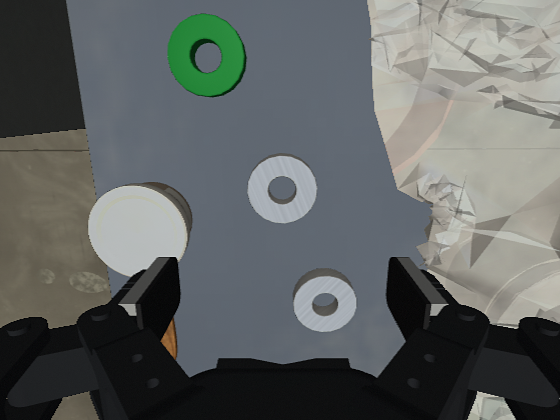

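>>> servo_tool([
  [0, 0, -35, 0, -1],
  [0, 0, -70, 0, -1],
  [0, 0, -100, 0, -1],
  [0, 0, -125, 0, -1],
  [0, 0, -145, 0, -1],
  [0, 0, -155, 0, -1],
  [0, 0, -160, 0, -1],
  [0, 0, -163, 0, -1],
  [0, 0, -165, 0, -1],
  [0, 0, -165, 0, -1],
])

```text
clock: 19.53
position: [0.4493, -0.1513, -0.0025]
tool_rot: [3.141, 0.0, 1.567]
force: [-0.4, 0.5, 0.1]
grip_width: 0.0852
```

>>> servo_tool([
  [0, 0, 0, 0, -0.2],
  [0, 0, 0, 0, 0.1],
  [0, 0, 0, 0, 0.4],
  [0, 0, 0, 0, 0.4],
  [0, 0, 0, 0, 0.6],
  [0, 0, 0, 0, 1],
  [0, 0, 0, 0, 1],
  [0, 0, 5, 0, 1],
  [0, 0, 15, 0, 1],
  [0, 0, 25, 0, 1],
], squeeze=70)

```text
clock: 20.37
position: [0.4488, -0.1512, 0.0228]
tool_rot: [-3.141, -0.0, 1.567]
force: [-0.6, -0.0, 0.2]
grip_width: 0.0577
```

Run:
```python
from h import *
st(); c,im=snap("wrist","p_wrist")
```

```text
t 20.37 p [ 0.4488 -0.1512  0.0228] rot [-3.1413 -0.      1.5666] F [-0.6253 -0.047   0.1857] w 0.0577
```

View pics/p_wrist.png

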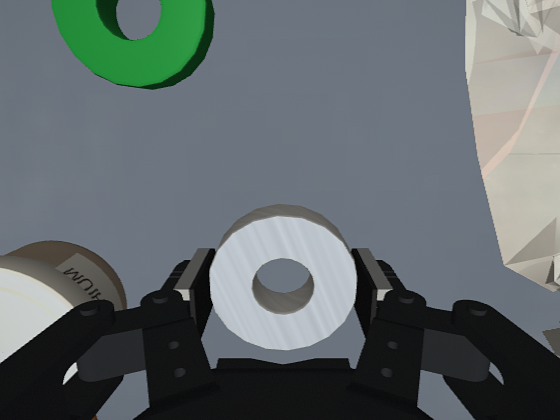

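>>> servo_tool([
  [0, 0, 20, 0, 1],
  [0, 0, 45, 0, 1],
  [0, 0, 75, 0, 1],
  [0, 0, 105, 0, 1],
  [0, 0, 135, 0, 1],
  [0, 10, 160, 0, 1],
  [0, 30, 170, 0, 1],
  [0, 55, 170, 0, 1],
  [0, 80, 170, 0, 1],
  [0, 110, 170, 0, 1],
])

```text
clock: 21.25
position: [0.4487, -0.0406, 0.1927]
tool_rot: [3.14, -0.0, 1.566]
force: [0.8, 0.9, -1.9]
grip_width: 0.0578
```

>>> servo_tool([
  [-1, 30, 0, 0, 1],
  [-2, 60, 0, 0, 1],
  [-3, 90, 0, 0, 1],
  [-4, 120, 0, 0, 1],
  [-5, 150, 0, 0, 1],
  [-6, 180, 0, 0, 1],
  [-7, 210, 0, 0, 1],
  [-8, 240, 0, 0, 1],
  [-9, 270, 0, 0, 1],
  [-10, 300, 0, 0, 1],
])

```text
clock: 22.08
position: [0.4384, 0.2604, 0.1925]
tool_rot: [3.141, -0.0, 1.567]
force: [0.3, -0.0, 0.3]
grip_width: 0.058
```

Run:
```python
from h import *
print(st()["qpos"]); c,im=snap("wrist","q_wrist")
j=np.load("j.npy"); print(J(j,.7,95,130))
```

```text
t 22.08 p [0.4384 0.2604 0.1925] rot [ 3.1414 -0.0004  1.5669] F [ 0.2901 -0.024   0.2794] w 0.058
[-1.0769  0.4474  0.5686  1.9616 -0.324   0.822  -0.3334]
[0.4375 0.3054 0.13  ]
```

View pics/q_wrist.png

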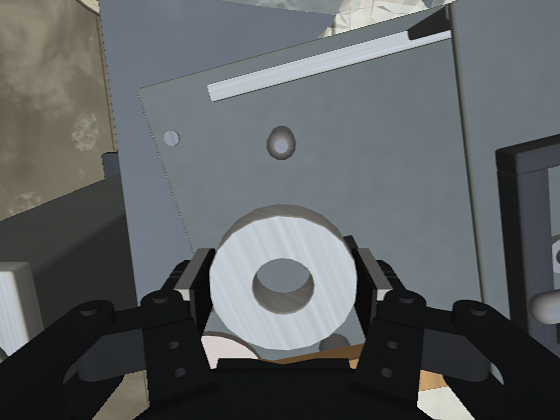

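Run:
```python
from h import *
im=cv2.imread("pics/q_wrist.png")
cv2.imwrite("pics/q1.png",np.hstack([cv2.resize(im[115:175,241:321],None,fx=5,fy=5,interpolation=cv2.INTER_CUBIC),cv2.resize(im[240:330,228:338],(400,300),interpolation=cv2.INTER_CUBIC)]))
c=bot.calibration("wrist"); p=bot.observe()["position"]
print("post",atz(c,281.5,146,.130),"hole",atz(c,283.2,287,p[2]+.0205)-p)
```

```text
post [0.4371 0.3112 0.13  ] hole [ 0.0004 -0.0008  0.0205]
```

View pics/q1.png

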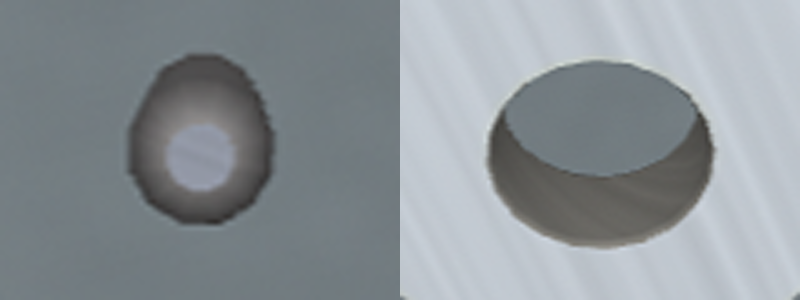

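Run:
```python
from h import *
st(); c,im=snap("wrist","q2_wrist"); p=bot.observe()["position"]; st()
cv2.imwrite("pics/q3.png",np.hstack([cv2.resize(im[115:175,241:321],None,fx=5,fy=5,interpolation=cv2.INTER_CUBIC),cv2.resize(im[240:330,228:338],(400,300),interpolation=cv2.INTER_CUBIC)]))
import pickle; pickle.dump((c,p),open("q.pkl","wb"))
```

```text
t 22.13 p [0.4378 0.2665 0.1921] rot [ 3.1414 -0.0023  1.5725] F [-4.1999  8.9828 -1.0532] w 0.0578
t 22.18 p [0.438  0.2634 0.192 ] rot [ 3.1415 -0.0011  1.5724] F [-0.1743 -0.7651 -0.3525] w 0.0575
```

View pics/q3.png

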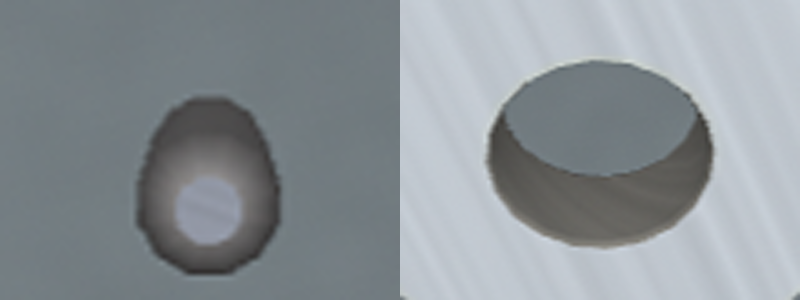

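Run:
```python
from h import *
import pickle
c,p=pickle.load(open("q.pkl","rb"))
q=np.array([.4378,.2665,.1921])
print("post",atz(c,282.8,157,.130),"hole",atz(c,283,286,q[2]+.0205)-q); st()
```

```text
post [0.4379 0.3048 0.13  ] hole [ 0.0003 -0.0004  0.0205]
t 22.18 p [0.438  0.2634 0.192 ] rot [ 3.1415 -0.0011  1.5724] F [-0.1743 -0.7651 -0.3525] w 0.0575
```

>>> servo_tool([
  [-0.5, 15, 0, 0, 1],
  [-1, 35, 0, 0, 1],
  [-1, 46, 0, 0, 1],
  [-1, 46, -15, 0, 1],
  [-1, 46, -30, 0, 1],
  [-1, 46, -42, 0, 1],
  [-1, 46, -50, 0, 1],
  [-1, 46, -55, 0, 1],
  [-1, 46, -55, 0, 1],
  [-1, 46, -55, 0, 1],
])

```text
clock: 23.02
position: [0.4381, 0.3047, 0.1373]
tool_rot: [3.141, -0.0, 1.566]
force: [-0.0, -0.9, -0.2]
grip_width: 0.0579
```

Run:
```python
from h import *
st(); c,im=snap("wrist","r_wrist"); st()
cv2.imwrite("pics/r1.png",cv2.resize(im[200:350,200:370],None,fx=4,fy=4,interpolation=cv2.INTER_CUBIC))
print(proj(c,[.4378,.3050,.13]))
```

```text
t 23.02 p [0.4381 0.3047 0.1373] rot [ 3.1414 -0.0001  1.5663] F [-0.0091 -0.9186 -0.1717] w 0.0579
t 23.07 p [0.4382 0.3048 0.1375] rot [ 3.1411 -0.0004  1.5665] F [ 0.3288 -1.0102 -0.8359] w 0.0578
[281.4804 255.088 ]
```

View pics/r1.png

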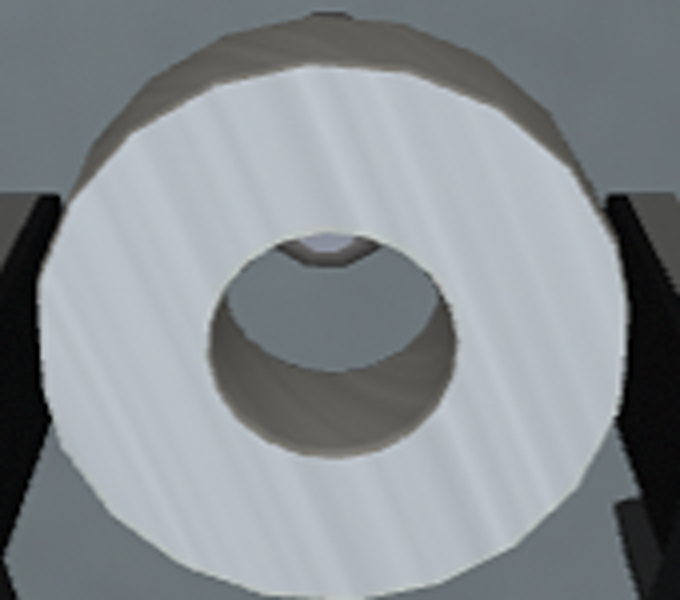

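Run:
```python
from h import *
c=bot.calibration("wrist"); p=bot.observe()["position"]
print(p,"bottomhole",atz(c,283.1,267,p[2]+.0025),"tip",atz(c,282,257,.13),"tophole",atz(c,283.1,286,p[2]+.0205))
```

```text
[0.4382 0.3048 0.1375] bottomhole [0.4386 0.3038 0.14  ] tip [0.4381 0.3041 0.13  ] tophole [0.4386 0.3046 0.158 ]
```

>>> servo_tool([
  [-0.5, 0, -4, 0, 1],
  [-0.5, 0, -8, 0, 1],
  [-0.5, 0, -13, 0, 1],
  [-0.5, 0, -20, 0, 1],
  [-0.5, 0, -30, 0, 1],
  [-0.5, 0, -42, 0, 1],
  [-0.5, 0, -54, 0, 1],
  [-0.5, 0, -63, 0, 1],
  [-0.5, 0, -67, 0, 1],
  [-0.5, 0, -67, 0, 1],
])

```text
clock: 23.9
position: [0.4371, 0.3044, 0.0691]
tool_rot: [-3.14, 0.001, 1.566]
force: [-1.1, -0.4, -0.9]
grip_width: 0.0575
```

Run:
```python
from h import *
st(); c,im=snap("wrist","s_wrist")
```

```text
t 23.9 p [0.4371 0.3044 0.0691] rot [-3.1404  0.0008  1.5664] F [-1.1293 -0.3625 -0.8914] w 0.0575
```

View pics/s_wrist.png

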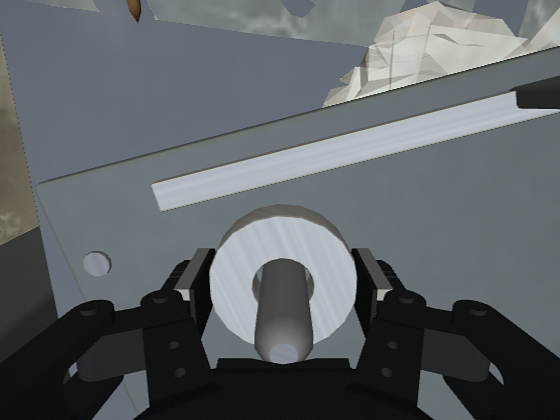

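>>> servo_tool([
  [0, 0, 0, 0, -0.6],
  [0, 0, 0, 0, -1],
  [0, 0, 0, 0, -1],
  [0, 0, 0, 0, -1],
  [0, 0, 20, 0, -1],
  [0, 0, 50, 0, -1],
  [0, 0, 80, 0, -1],
  [0, 0, 105, 0, -1],
  [0, -20, 115, 0, -1],
  [0, -45, 115, 0, -1],
])

```text
clock: 24.78
position: [0.4381, 0.2613, 0.1872]
tool_rot: [3.139, -0.003, 1.57]
force: [0.6, -0.4, -0.8]
grip_width: 0.0853
```

Run:
```python
from h import *
st(); c,im=snap("wrist","t_wrist"); c3,im3=snap("top","t_top")
cv2.imwrite("pics/t_t.png",cv2.resize(im3[150:275,240:440],None,fx=4,fy=4,interpolation=cv2.INTER_CUBIC))
```

```text
t 24.78 p [0.4381 0.2613 0.1872] rot [ 3.1387 -0.003   1.5695] F [ 0.5624 -0.4221 -0.8481] w 0.0853
```

View pics/t_wrist.png

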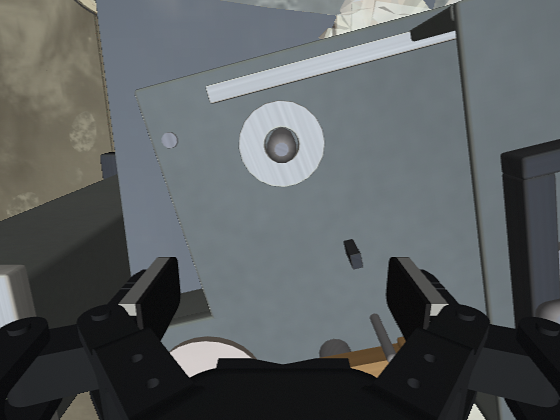

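View pics/t_t.png

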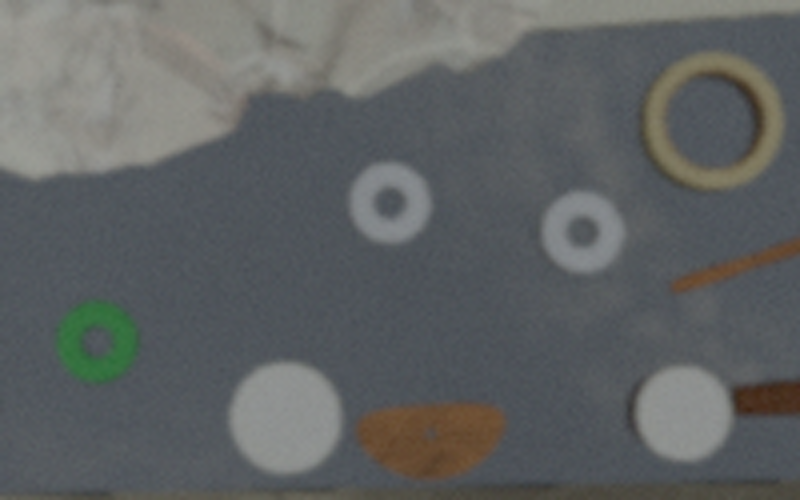

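>>> servo_tool([
  [4, -35, 0, 0, -1],
  [8, -75, 0, 0, -1],
  [12, -115, 0, 0, -1],
  [16, -155, 0, 0, -1],
  [20, -195, 0, 0, -1],
  [24, -235, 0, 0, -1],
  [28, -275, 0, 0, -1],
  [32, -315, 0, 0, -1],
  [36, -355, 0, 0, -1],
  [40, -395, 0, 0, -1],
])

```text
clock: 25.72
position: [0.4774, -0.1369, 0.185]
tool_rot: [3.141, -0.0, 1.567]
force: [1.0, 0.7, 0.5]
grip_width: 0.0854
```

Run:
```python
from h import *
o=st(); print(o["qpos"])
```

```text
t 25.72 p [ 0.4774 -0.1369  0.185 ] rot [ 3.1413 -0.0002  1.567 ] F [0.9762 0.6964 0.5255] w 0.0854
[-0.2835  0.443   0.5889  2.0015 -0.341   0.7937  0.4995]
```

>>> servo_tool([
  [3, -35, 0, 0, -1],
  [6, -75, 0, 0, -1],
  [9, -105, -5, 0, -1],
  [11, -124, -15, 0, -1],
  [11, -124, -25, 0, -1],
  [11, -124, -25, 0, -1],
  [11, -124, -25, 0, -1],
  [11, -124, -25, 0, -1],
  [11, -124, -25, 0, -1],
  [11, -124, -25, 0, -1],
])

```text
clock: 26.55
position: [0.4889, -0.2585, 0.1605]
tool_rot: [3.141, -0.0, 1.568]
force: [0.1, -1.1, 0.1]
grip_width: 0.0856
```

Run:
```python
from h import *
o=st(); c,im=snap("wrist","u_wrist"); st(); print(proj(c,[.4888,-.2614,.018]))
import pickle; pickle.dump(c,open("u.pkl","wb"))
```

```text
t 26.55 p [ 0.4889 -0.2585  0.1605] rot [ 3.1408 -0.      1.5679] F [ 0.1467 -1.0886  0.117 ] w 0.0856
t 26.6 p [ 0.4888 -0.2586  0.1604] rot [ 3.1409 -0.      1.5678] F [ 0.5225  0.3434 -0.2686] w 0.0853
[282.3449 192.3166]
```

View pics/u_wrist.png

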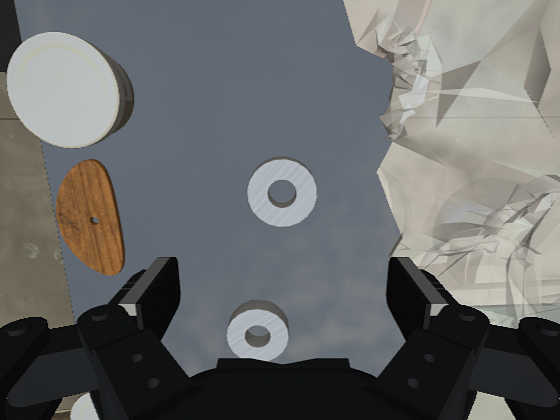

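>>> servo_tool([
  [0, -2.8, -35, 0, -1],
  [0, -2.8, -70, 0, -1],
  [0, -2.8, -100, 0, -1],
  [0, -2.8, -125, 0, -1],
  [0, -2.8, -145, 0, -1],
  [0, -2.8, -155, 0, -1],
  [0, -2.8, -160, 0, -1],
  [0, -2.8, -163, 0, -1],
  [0, -2.8, -163, 0, -1],
  [0, -2.8, -163, 0, -0.5],
])

```text
clock: 27.43
position: [0.489, -0.2622, -0.0021]
tool_rot: [3.14, 0.001, 1.567]
force: [-0.5, 0.1, -1.2]
grip_width: 0.0752
```

>>> servo_tool([
  [0, 0, 0, 0, -0.2],
  [0, 0, 0, 0, 0.1],
  [0, 0, 0, 0, 0.4],
  [0, 0, 0, 0, 0.6],
  [0, 0, 0, 0, 1],
  [0, 0, 0, 0, 1],
  [0, 0, 5, 0, 1],
  [0, 0, 20, 0, 1],
  [0, 0, 45, 0, 1],
  [0, 0, 75, 0, 1],
], squeeze=70)

```text
clock: 28.27
position: [0.4877, -0.2617, 0.0724]
tool_rot: [-3.14, -0.001, 1.567]
force: [0.5, 0.2, -1.5]
grip_width: 0.0572
```

>>> servo_tool([
  [0, 0, 35, 0, 1],
  [0, 0, 70, 0, 1],
  [-2, 20, 100, 0, 1],
  [-4, 50, 115, 0, 1],
  [-8, 85, 115, 0, 1],
  [-12, 125, 115, 0, 1],
  [-16, 165, 115, 0, 1],
  [-20, 205, 115, 0, 1],
  [-24, 245, 115, 0, 1],
  [-28, 285, 115, 0, 1],
])

```text
clock: 29.1
position: [0.4598, 0.0249, 0.1875]
tool_rot: [3.141, -0.001, 1.566]
force: [1.4, -0.3, -1.0]
grip_width: 0.057
```

Run:
```python
from h import *
o=st(); c,im=snap("wrist","v_wrist"); st()
```

```text
t 29.1 p [0.4598 0.0249 0.1875] rot [ 3.1408 -0.0007  1.5665] F [ 1.4002 -0.2675 -1.0124] w 0.057
t 29.15 p [0.4592 0.033  0.187 ] rot [-3.1408 -0.0031  1.5748] F [ 1.9554 11.4669 -1.2683] w 0.0571
```

View pics/v_wrist.png

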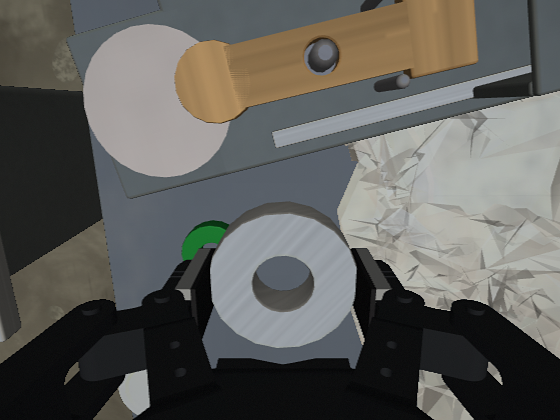

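>>> servo_tool([
  [-3, 35, 0, 0, 1],
  [-6, 75, 0, 0, 1],
  [-9, 115, 0, 0, 1],
  [-12, 155, 0, 0, 1],
  [-15, 195, 0, 0, 1],
  [-18, 235, 0, 0, 1],
  [-20, 260, 0, 0, 1],
  [-22, 275, 0, 0, 1],
  [-22, 281, 0, 0, 1],
  [-22, 281, 0, 0, 1],
])

```text
clock: 29.98
position: [0.4384, 0.3044, 0.1871]
tool_rot: [3.141, 0.0, 1.568]
force: [-0.6, 0.1, -1.7]
grip_width: 0.0569
```

>>> servo_tool([
  [0, 0, -15, 0, 1],
  [0, 0, -30, 0, 1],
  [0, 0, -42, 0, 1],
  [0, 0, -48, 0, 1],
  [0, 0, -48, 0, 1],
  [0, 0, -48, 0, 1],
  [0, 0, -48, 0, 1],
  [0, 0, -48, 0, 1],
  [0, 0, -48, 0, 1],
  [0, 0, -48, 0, 1],
])

```text
clock: 30.82
position: [0.4385, 0.3042, 0.1393]
tool_rot: [3.141, -0.0, 1.567]
force: [-0.2, 0.2, -0.6]
grip_width: 0.057
```

Run:
```python
from h import *
o=st(); c,im=snap("wrist","w_wrist"); st()
cv2.imwrite("pics/w1.png",cv2.resize(im[200:350,200:370],None,fx=4,fy=4,interpolation=cv2.INTER_CUBIC))
```

```text
t 30.82 p [0.4385 0.3042 0.1393] rot [ 3.1413 -0.0005  1.5669] F [-0.1536  0.1871 -0.5682] w 0.057
t 30.87 p [0.4385 0.3041 0.1392] rot [ 3.1413 -0.0004  1.5668] F [-0.1053  0.9197 -0.8696] w 0.0568
```

View pics/w1.png

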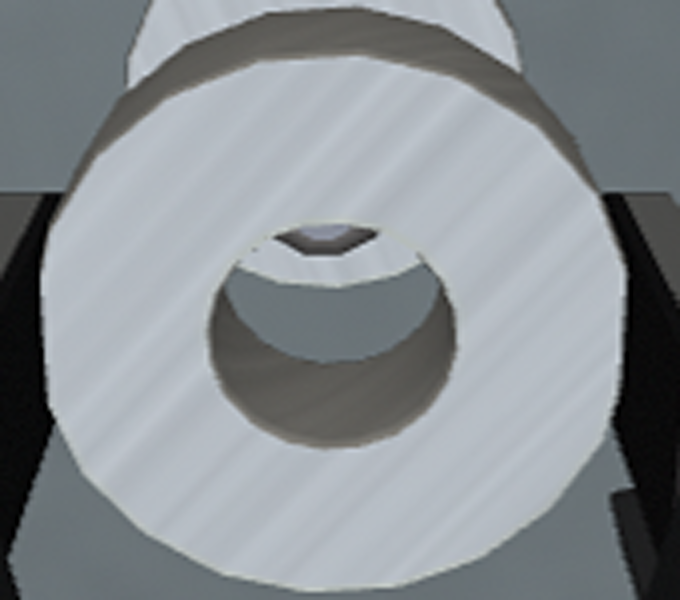

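>>> servo_tool([
  [-0.7, 0, -4, 0, 1],
  [-0.7, 0, -8, 0, 1],
  [-0.7, 0, -12, 0, 1],
  [-0.7, 0, -18, 0, 1],
  [-0.7, 0, -26, 0, 1],
  [-0.7, 0, -36, 0, 1],
  [-0.7, 0, -45, 0, 1],
  [-0.7, 0, -50, 0, 1],
  [-0.7, 0, -51, 0, 1],
  [-0.7, 0, -51, 0, 1],
])

```text
clock: 31.7
position: [0.4377, 0.3037, 0.0875]
tool_rot: [-3.141, 0.001, 1.566]
force: [0.6, -1.0, -1.7]
grip_width: 0.0575
```

>>> servo_tool([
  [0, 0, 0, 0, -0.6],
  [0, 0, 0, 0, -1],
  [0, 0, 0, 0, -1],
  [0, 0, 0, 0, -1],
  [0, 0, 20, 0, -1],
  [0, 0, 50, 0, -1],
  [0, 0, 80, 0, -1],
  [0, 0, 97, 0, -1],
  [0, -20, 97, 0, -1],
  [0, -45, 97, 0, -1],
])

```text
clock: 32.53
position: [0.4378, 0.2603, 0.186]
tool_rot: [3.14, -0.002, 1.57]
force: [1.0, -0.5, -1.0]
grip_width: 0.0854
```

Run:
```python
from h import *
st(); c,im=snap("wrist","x_wrist"); c3,im3=snap("top","x_top")
cv2.imwrite("pics/x_t.png",np.hstack([cv2.resize(im3[150:275,240:440],(480,300),interpolation=cv2.INTER_CUBIC),im[60:360,120:440]]))
```

```text
t 32.53 p [0.4378 0.2603 0.186 ] rot [ 3.1399 -0.002   1.5697] F [ 0.9879 -0.5218 -1.0082] w 0.0854
```

View pics/x_t.png

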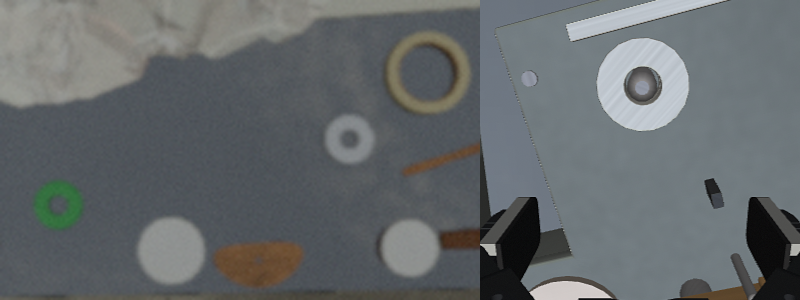

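>>> servo_tool([
  [0, -35, 0, 0, -1],
  [2, -75, 0, 0, -1],
  [4, -115, 0, 0, -1],
  [6, -155, 0, 0, -1],
  [8, -195, 0, 0, -1],
  [10, -235, 0, 0, -1],
  [12, -275, 0, 0, -1],
  [14, -315, 0, 0, -1],
  [16, -355, 0, 0, -1],
  [18, -395, 0, 0, -1],
])

```text
clock: 33.47
position: [0.4556, -0.1377, 0.1852]
tool_rot: [3.141, -0.0, 1.567]
force: [1.1, 1.4, -0.3]
grip_width: 0.0857
```

>>> servo_tool([
  [2, -35, 0, 0, -1],
  [4, -75, 0, 0, -1],
  [5, -115, 0, 0, -1],
  [6, -155, 0, 0, -1],
  [7, -195, 0, 0, -1],
  [8, -230, 0, 0, -1],
  [9, -255, -10, 0, -1],
  [9, -265, -20, 0, -1],
  [9, -265, -25, 0, -1],
  [9, -265, -25, 0, -1],
])

```text
clock: 34.3
position: [0.4643, -0.4001, 0.1585]
tool_rot: [-3.14, -0.002, 1.566]
force: [-0.5, 1.2, -0.8]
grip_width: 0.0857
```

>>> servo_tool([
  [0, 0, 0, 0, -1],
  [0, 0, 0, 0, -1],
  [0, 0, 0, 0, -1],
  [0, 0, 0, 0, -1],
  [0, 0, 0, 0, -1],
  [0, 0, 0, 0, -1],
  [0, 0, 0, 0, -1],
  [0, 0, 0, 0, -1],
  [0, 0, 0, 0, -1],
  [0, 0, 0, 0, -1],
])

```text
clock: 35.13
position: [0.4647, -0.401, 0.1599]
tool_rot: [-3.142, 0.0, 1.567]
force: [1.4, -0.2, 0.1]
grip_width: 0.0852
```

Run:
```python
from h import *
o=st(); c,im=snap("wrist","y_wrist"); st(); print(proj(c,[.4648,-.4019,.018]),o["qpos"])
import pickle; pickle.dump(c,open("u.pkl","wb"))
```

```text
t 35.13 p [ 0.4647 -0.401   0.1599] rot [-3.1415  0.      1.5666] F [ 1.3926 -0.2297  0.0687] w 0.0852
t 35.18 p [ 0.4647 -0.401   0.1599] rot [-3.1415 -0.      1.5666] F [0.0971 0.5598 0.6058] w 0.0853
[282.6994 190.0868] [ 0.2537  0.6546  0.5514  1.7176 -0.4227  0.8904  0.9793]
```

View pics/y_wrist.png

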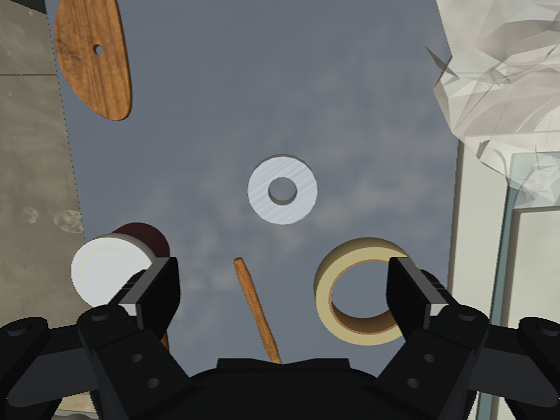

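>>> servo_tool([
  [0, -0.8, -35, 0, -1],
  [0, -0.8, -70, 0, -1],
  [0, -0.8, -100, 0, -1],
  [0, -0.8, -125, 0, -1],
  [0, -0.8, -145, 0, -1],
  [0, -0.8, -155, 0, -1],
  [0, -0.8, -160, 0, -1],
  [0, -0.8, -162, 0, -1],
  [0, -0.8, -162, 0, -1],
  [0, -0.8, -162, 0, -0.5],
])

```text
clock: 36.02
position: [0.4652, -0.4022, -0.001]
tool_rot: [3.14, 0.001, 1.567]
force: [-0.4, -0.4, 0.4]
grip_width: 0.0756
```

>>> servo_tool([
  [0, 0, 0, 0, -0.2],
  [0, 0, 0, 0, 0.1],
  [0, 0, 0, 0, 0.4],
  [0, 0, 0, 0, 0.6],
  [0, 0, 0, 0, 1],
  [0, 0, 0, 0, 1],
  [0, 0, 5, 0, 1],
  [0, 0, 20, 0, 1],
  [0, 0, 45, 0, 1],
  [0, 0, 75, 0, 1],
], squeeze=70)

```text
clock: 36.85
position: [0.4641, -0.4014, 0.0739]
tool_rot: [-3.14, -0.001, 1.566]
force: [1.0, -0.1, -0.8]
grip_width: 0.0577
```

>>> servo_tool([
  [0, 0, 35, 0, 1],
  [0, 0, 70, 0, 1],
  [-1, 20, 100, 0, 1],
  [-2, 50, 118, 0, 1],
  [-4, 85, 118, 0, 1],
  [-6, 125, 118, 0, 1],
  [-8, 165, 118, 0, 1],
  [-10, 205, 118, 0, 1],
  [-12, 245, 118, 0, 1],
  [-13, 285, 118, 0, 1],
])

```text
clock: 37.68
position: [0.451, -0.1151, 0.192]
tool_rot: [3.141, -0.001, 1.566]
force: [2.2, 0.1, -1.5]
grip_width: 0.058
```

Run:
```python
from h import *
o=st(); c,im=snap("wrist","z_wrist"); st()
```

```text
t 37.68 p [ 0.451  -0.1151  0.192 ] rot [ 3.1406 -0.0008  1.5661] F [ 2.2194  0.1302 -1.5199] w 0.058
t 37.73 p [ 0.4514 -0.107   0.1913] rot [-3.1409 -0.004   1.574 ] F [ 4.6534  9.2187 -1.3487] w 0.0577
```

View pics/z_wrist.png

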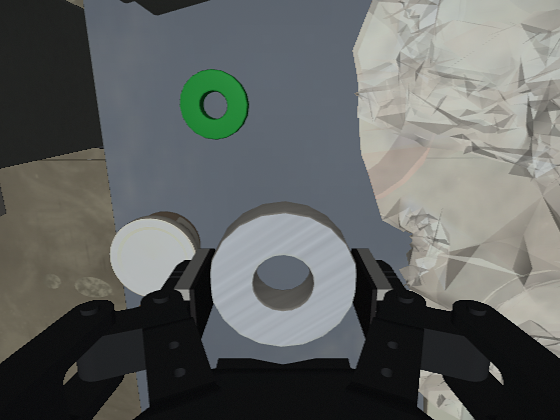

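>>> servo_tool([
  [-1, 35, 0, 0, 1],
  [-2, 75, 0, 0, 1],
  [-3, 115, 0, 0, 1],
  [-4, 155, 0, 0, 1],
  [-6, 195, 0, 0, 1],
  [-8, 235, 0, 0, 1],
  [-10, 275, 0, 0, 1],
  [-12, 315, 0, 0, 1],
  [-13, 350, 0, 0, 1],
  [-14, 380, 0, 0, 1],
])

```text
clock: 38.57
position: [0.4371, 0.2659, 0.192]
tool_rot: [3.141, -0.001, 1.568]
force: [0.1, -0.1, -1.1]
grip_width: 0.0575
```

>>> servo_tool([
  [0, 20, 0, 0, 1],
  [0, 35, 0, 0, 1],
  [0, 41, 0, 0, 1],
  [0, 41, -10, 0, 1],
  [0, 41, -25, 0, 1],
  [0, 41, -40, 0, 1],
  [0, 41, -50, 0, 1],
  [0, 41, -50, 0, 1],
  [0, 41, -50, 0, 1],
  [0, 41, -50, 0, 1],
])

```text
clock: 39.4
position: [0.4382, 0.3037, 0.1415]
tool_rot: [3.141, -0.0, 1.566]
force: [-0.2, -1.4, -0.8]
grip_width: 0.0577
```

Run:
```python
from h import *
o=st(); c,im=snap("wrist","za_wrist"); st()
cv2.imwrite("pics/za1.png",cv2.resize(im[200:350,200:370],None,fx=4,fy=4,interpolation=cv2.INTER_CUBIC))
```

```text
t 39.4 p [0.4382 0.3037 0.1415] rot [ 3.1411 -0.0003  1.5658] F [-0.2478 -1.3771 -0.7783] w 0.0577
t 39.45 p [0.4382 0.304  0.1416] rot [ 3.1409 -0.0006  1.5662] F [ 0.1848  0.3997 -1.1849] w 0.0576
```

View pics/za1.png

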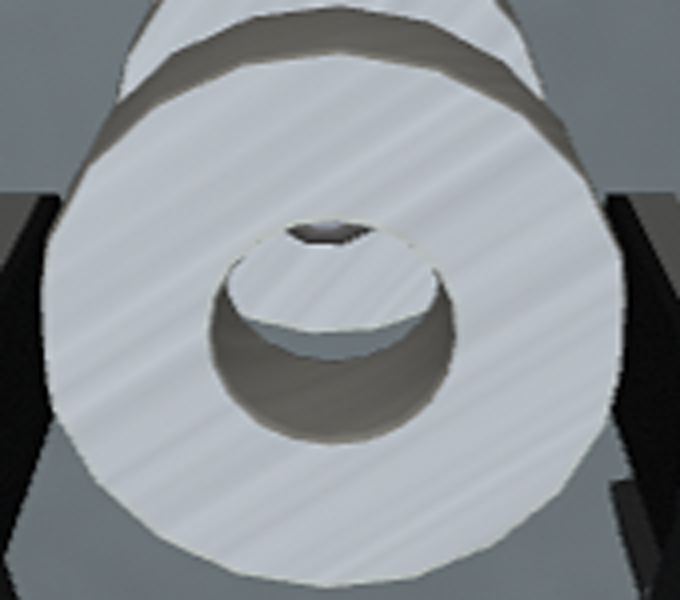

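>>> servo_tool([
  [-0.4, 0.5, -4, 0, 1],
  [-0.4, 0.5, -8, 0, 1],
  [-0.4, 0.5, -12, 0, 1],
  [-0.4, 0.5, -16, 0, 1],
  [-0.4, 0.5, -21, 0, 1],
  [-0.4, 0.5, -26, 0, 1],
  [-0.4, 0.5, -31, 0, 1],
  [-0.4, 0.5, -34, 0, 1],
  [-0.4, 0.5, -35, 0, 1],
  [-0.4, 0.5, -35, 0, 1],
])

```text
clock: 40.28
position: [0.4372, 0.3046, 0.106]
tool_rot: [-3.141, -0.0, 1.567]
force: [-2.4, -2.0, 5.2]
grip_width: 0.0579
```

>>> servo_tool([
  [0, 0, 0, 0, -0.6],
  [0, 0, 0, 0, -1],
  [0, 0, 0, 0, -1],
  [0, 0, 0, 0, -1],
  [0, 0, 20, 0, -1],
  [0, 0, 50, 0, -1],
  [0, 0, 80, 0, -1],
  [10, -20, 110, 0, -1],
  [20, -40, 140, 0, -1],
  [30, -60, 150, 0, -1],
])

```text
clock: 41.12
position: [0.4687, 0.2443, 0.2597]
tool_rot: [3.138, -0.003, 1.567]
force: [0.8, -0.3, -0.5]
grip_width: 0.0852
```

Run:
```python
from h import *
st(); c,im=snap("wrist","zb_wrist"); c3,im3=snap("scene","zb_scene"); st()
a=cv2.resize(im3[140:250,150:310],(560,420),interpolation=cv2.INTER_CUBIC)
cv2.imwrite("pics/zb.png",cv2.resize(np.hstack([im,a]),(800,300)))
```

```text
t 41.12 p [0.4687 0.2443 0.2597] rot [ 3.1382 -0.0027  1.5671] F [ 0.7955 -0.3038 -0.486 ] w 0.0852
t 41.22 p [0.4695 0.242  0.2583] rot [ 3.1382 -0.0019  1.5627] F [-0.6896  0.4103 -0.0554] w 0.0856
```

View pics/zb.png

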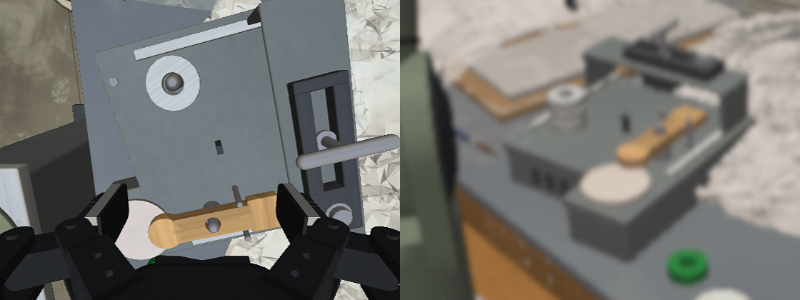

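>>> servo_tool([
  [13, 0, 0, 0.12, -0.5],
  [26, 0, 0, 0.24, 0],
  [39, 0, 0, 0.36, 0],
  [52, 0, 0, 0.48, 0],
  [65, 0, 0, 0.6, 0],
  [78, 0, 0, 0.72, 0],
  [91, 0, 0, 0.84, 0],
  [104, 0, 0, 0.96, 0],
  [117, 2, 0, 1.08, 0],
  [127, 4, 0, 1.2, 0],
])

```text
clock: 42.05
position: [0.5948, 0.249, 0.2551]
tool_rot: [-3.141, -0.001, 2.773]
force: [0.2, 0.2, 0.4]
grip_width: 0.0428
```

>>> servo_tool([
  [0, 0, 0, 0.12, 0],
  [0, 0, 0, 0.24, 0],
  [0, 0, 0, 0.36, 0],
  [0, 0, 0, 0.48, 0],
  [0, 0, 0, 0.6, 0],
  [0, 0, 0, 0.614, 0],
  [0, 0, 0, 0.614, 0],
  [0, 0, 0, 0.614, 0],
  [0, 0, 0, 0.614, 0],
  [0, 0, 0, 0.614, 0],
])

```text
clock: 42.88
position: [0.5942, 0.2489, 0.2558]
tool_rot: [-3.141, -0.0, -2.904]
force: [-0.3, 0.1, -0.8]
grip_width: 0.0427
```

Run:
```python
from h import *
o=st(); c,im=snap("wrist","zc_wrist"); print(o["qpos"])
print(proj(c,[.5965-.04*.97,.2477-.04*.2416,.201]),proj(c,[.5965,.2477,.201]))
for z in (.130,.124,.115,.106): print(z, proj(c,[.4378,.3047,z]))
```

```text
t 42.88 p [0.5942 0.2489 0.2558] rot [-3.1415 -0.0001 -2.9043] F [-0.2781  0.1454 -0.7919] w 0.0427
[-0.5979  0.5363  0.1678  1.5249 -0.0963  1.0886  1.3995]
[280.5188 160.1513] [281.047  226.6228]
0.13 [416.1656  -1.4679]
0.124 [413.0105   1.0633]
0.115 [408.5476   4.6436]
0.106 [404.38     7.9871]
```

View pics/zc_wrist.png

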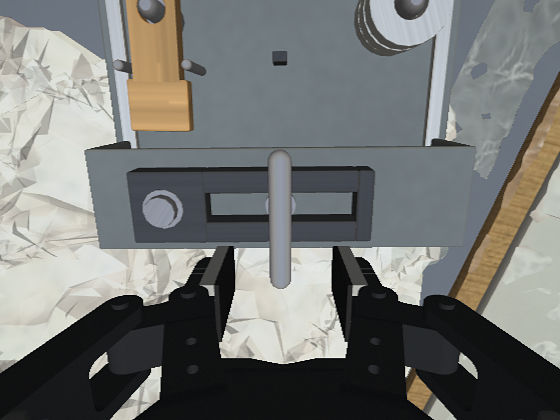

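>>> servo_tool([
  [2, -1, -20, 0, 0],
  [2, -1, -45, 0, 0],
  [2, -1, -65, 0, 0],
  [2, -1, -76, 0, 0],
  [2, -1, -81, 0, 0],
  [2, -1, -81, 0, 0],
  [2, -1, -81, 0, 1],
  [2, -1, -81, 0, 1],
  [2, -1, -81, 0, 1],
  [2, -1, -81, 0, 1],
], squeeze=50)

```text
clock: 43.77
position: [0.5968, 0.2477, 0.1759]
tool_rot: [3.141, 0.001, -2.903]
force: [1.1, -1.0, 1.3]
grip_width: 0.012
```

>>> servo_tool([
  [0, 0, 0, 0, 1],
  [-14, -3.4, 0, 0, 1],
  [-29, -7.2, 0, 0, 1],
  [-44, -11, 0, 0, 1],
  [-59, -14.7, 0, 0, 1],
  [-74, -18.4, 0, 0, 1],
  [-89, -22.2, 0, 0, 1],
  [-104, -26, 0, 0, 1],
  [-118, -29.4, 0, 0, 1],
  [-128, -32, 0, 0, 1],
])

```text
clock: 44.6
position: [0.4676, 0.2154, 0.1754]
tool_rot: [3.141, 0.001, -2.903]
force: [3.1, -1.1, 1.4]
grip_width: 0.0125
```

Run:
```python
from h import *
o=st(); c,im=snap("wrist","zd_wrist")
```

```text
t 44.6 p [0.4676 0.2154 0.1754] rot [ 3.1414  0.0007 -2.9026] F [ 3.135  -1.1063  1.4112] w 0.0125
```

View pics/zd_wrist.png

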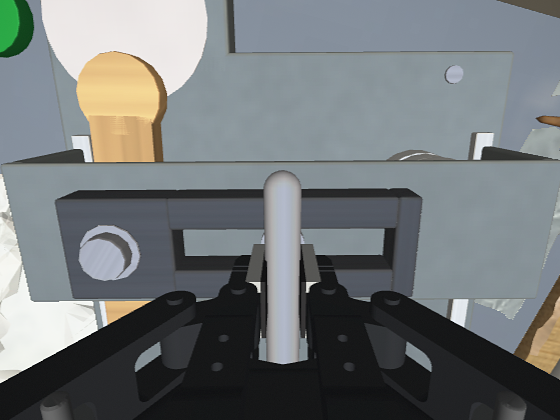

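>>> servo_tool([
  [-4, -1, 0, 0, 1],
  [-7, -1.7, 0, 0, 1],
  [-9, -2.2, 0, 0, 1],
  [-10.5, -2.6, 0, 0, 1],
  [-10.5, -2.6, 0, 0, 1],
  [-10.5, -2.6, 0, 0, 1],
  [-10.5, -2.6, 0, 0, 1],
  [-10.5, -2.6, 0, 0, 1],
  [-10.5, -2.6, 0, 0, 1],
  [-10.5, -2.6, 0, 0, 1],
])

```text
clock: 45.48
position: [0.4598, 0.2136, 0.1755]
tool_rot: [3.141, 0.004, -2.903]
force: [9.6, 0.3, 0.7]
grip_width: 0.0121
```

>>> servo_tool([
  [0.5, 0, 0, -0.12, 1],
  [0.5, 0, 0, -0.24, 1],
  [0.5, 0, 0, -0.36, 1],
  [0.5, 0, 0, -0.48, 1],
  [0.5, 0, 0, -0.6, 1],
  [0.5, 0, 0, -0.72, 1],
  [0.5, 0, 0, -0.84, 1],
  [0.5, 0, 0, -0.96, 1],
  [0.5, 0, 0, -1.08, 1],
  [0.5, 0, 0, -1.2, 1],
])

```text
clock: 46.32
position: [0.4599, 0.2132, 0.1754]
tool_rot: [3.139, 0.001, 2.174]
force: [8.0, -2.9, 1.7]
grip_width: 0.0119
```

>>> servo_tool([
  [0, 0, 0, -0.12, 1],
  [0, 0, 0, -0.24, 1],
  [0, 0, 0, -0.36, 1],
  [0, 0, 0, -0.385, 1],
  [0, 0, 0, -0.385, 1],
  [0, 0, 0, -0.385, 1],
  [0, 0, 0, -0.385, 1],
  [0, 0, 0, -0.385, 1],
  [0, 0, 0, -0.385, 1],
  [0, 0, 0, -0.385, 1],
])

```text
clock: 47.15
position: [0.4597, 0.2131, 0.1752]
tool_rot: [3.139, 0.001, 1.796]
force: [8.1, -4.1, 2.6]
grip_width: 0.0122
```

Run:
```python
from h import *
o=st(); print(o["moment"]); c,im=snap("wrist","ze_wrist")
```

```text
t 47.15 p [0.4597 0.2131 0.1752] rot [3.1392 0.0005 1.7956] F [ 8.0706 -4.0555  2.6153] w 0.0122
[-0.6049 -1.665   0.2592]
```

View pics/ze_wrist.png

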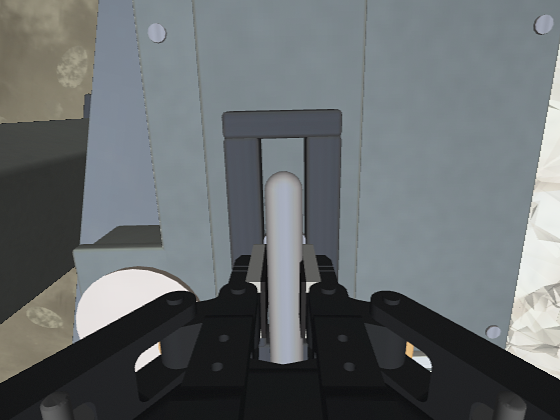

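>>> servo_tool([
  [0, 0, 0, 0, 0],
  [0, 0, 0, 0, 0],
  [0, 0, 0, 0, 0],
  [0, 0, 15, 0.02, 0],
  [0, 0, 35, 0.02, 0],
  [1, 0, 50, 0.02, 1],
  [1, 0, 50, 0.02, 1],
  [1, 0, 50, 0.02, 1],
  [1, 0, 50, 0.02, 1],
  [1, 0, 50, 0.02, 1],
])

```text
clock: 48.03
position: [0.4589, 0.213, 0.2243]
tool_rot: [-3.14, 0.0, 1.816]
force: [0.0, -0.2, -0.3]
grip_width: -0.0
```

Run:
```python
from h import *
o=st(); c,im=snap("wrist","zf_wrist")
j=np.load("j.npy"); print(proj(c,J(j,0,0,201)),proj(c,J(j,0,45,194)),proj(c,J(j,0,-45,194)))
```

```text
t 48.03 p [0.4589 0.213  0.2243] rot [-3.1405  0.0004  1.8158] F [ 0.0046 -0.2319 -0.3263] w -0.0
[284.3347 243.0067] [284.5514 152.7821] [284.074 312.698]
```

View pics/zf_wrist.png

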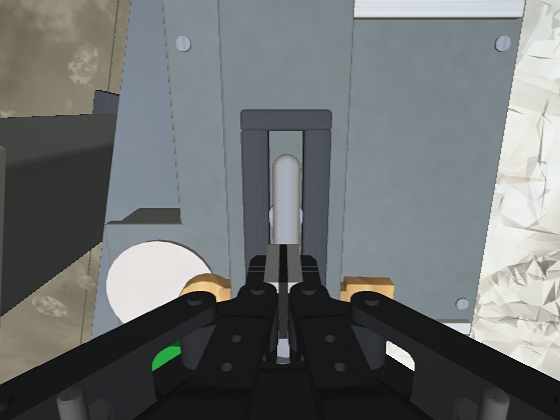

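>>> servo_tool([
  [1.5, 0, -15, 0, 1],
  [1.5, 0, -25, 0, 1],
  [1.5, 0, -32, 0, 1],
  [1.5, 0, -38, 0, 1],
  [1.5, 0, -44, 0, 1],
  [1.5, 0, -50, 0, 1],
  [1.5, 0, -54, 0, 1],
  [1.5, 0, -57, 0, 1],
  [1.5, 0, -58, 0, 1],
  [1.5, 0, -58, 0, 1],
])

```text
clock: 48.92
position: [0.4607, 0.213, 0.1667]
tool_rot: [-3.141, 0.0, 1.816]
force: [-0.2, 0.5, 0.8]
grip_width: -0.0004
```

>>> servo_tool([
  [0, 0, -1, 0, 1],
  [0, 0, -1.5, 0, 1],
  [0, 0, -2, 0, 1],
  [0, 0, -2.5, 0, 1],
  [0, 0, -2.5, 0, 1],
  [0, 0, -2.5, 0, 1],
  [0, 0, -2.5, 0, 1],
  [0, 0, -2.5, 0, 1],
  [0, 0, -2.5, 0, 1],
  [0, 0, -2.5, 0, 1],
])

```text
clock: 49.75
position: [0.4608, 0.2131, 0.1645]
tool_rot: [-3.142, 0.0, 1.816]
force: [-0.1, -2.2, 3.9]
grip_width: 0.0002
```

>>> servo_tool([
  [0, 0, -0.7, 0, 1],
  [0, 0, -1.2, 0, 1],
  [0, 0, -1.6, 0, 1],
  [0, 0, -1.6, 0, 1],
  [0, 0, -1.6, 0, 1],
  [0, 0, -1.6, 0, 1],
  [0, 0, -1.6, 0, 1],
  [0, 0, -1.6, 0, 1],
  [0, 0, -1.6, 0, 1],
  [0, 0, -1.6, 0, 1],
])

```text
clock: 50.58
position: [0.4608, 0.2131, 0.1629]
tool_rot: [-3.142, 0.0, 1.816]
force: [0.5, -1.7, 3.8]
grip_width: -0.0002
```

Run:
```python
from h import *
o=st(); c,im=snap("wrist","zg_wrist"); c3,im3=snap("scene","zg_scene")
a=cv2.resize(im3[140:250,150:310],(560,420),interpolation=cv2.INTER_CUBIC)
cv2.imwrite("pics/zg.png",cv2.resize(np.hstack([im,a]),(800,300)))
```

```text
t 50.58 p [0.4608 0.2131 0.1629] rot [-3.1416  0.      1.8157] F [ 0.4848 -1.7051  3.8163] w -0.0002
```

View pics/zg.png

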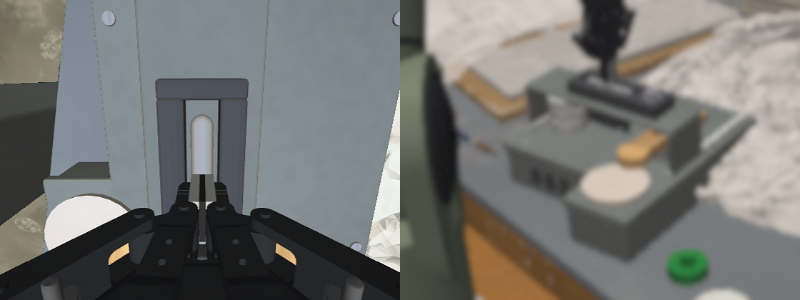

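>>> servo_tool([
  [0, 0, -0.7, 0, 1],
  [0, 0, -0.7, 0, 1],
  [0, 0, -0.7, 0, 1],
  [0, 0, 10, 0, 1],
  [0, 0, 30, 0, 1],
  [0, 0, 60, 0, 1],
  [0, 0, 90, 0, 1],
  [0, -20, 110, 0, 1],
  [0, -40, 120, 0, 1],
  [0, -60, 120, 0, 1],
])

```text
clock: 51.52
position: [0.4614, 0.1527, 0.2855]
tool_rot: [3.139, -0.001, 1.816]
force: [-0.2, -0.7, 0.2]
grip_width: 0.0002
```

>>> servo_tool([
  [0, -35, 10, 0, 1],
  [0, -70, 20, 0, 1],
  [0, -105, 30, 0, 1],
  [0, -140, 40, 0, 1],
  [0, -140, 40, 0, 1],
  [0, -140, 40, 0, 1],
  [0, -140, 40, 0, 1],
  [0, -140, 40, 0, 1],
  [0, -140, 40, 0, 1],
  [0, -140, 40, 0, 1],
])

```text
clock: 52.35
position: [0.4607, 0.0138, 0.3226]
tool_rot: [-3.141, 0.0, 1.817]
force: [0.0, -0.3, -0.7]
grip_width: 0.0001
```

Run:
```python
from h import *
o=st(); c,im=snap("wrist","zh_wrist"); c3,im3=snap("scene","zh_scene"); c4,im4=snap("top","zh_top")
a=cv2.resize(im3[140:250,150:310],(560,420),interpolation=cv2.INTER_CUBIC)
cv2.imwrite("pics/zh.png",cv2.resize(np.hstack([im,a]),(800,300)))
cv2.imwrite("pics/zh_t.png",cv2.resize(im4[125:275,90:290],None,fx=4,fy=4,interpolation=cv2.INTER_CUBIC))
cv2.imwrite("pics/zh_t2.png",cv2.resize(im4[150:275,240:500],None,fx=3,fy=3,interpolation=cv2.INTER_CUBIC))
```

```text
t 52.35 p [0.4607 0.0138 0.3226] rot [-3.1409  0.0002  1.8171] F [ 0.0181 -0.2596 -0.7326] w 0.0001
```

View pics/zh.png

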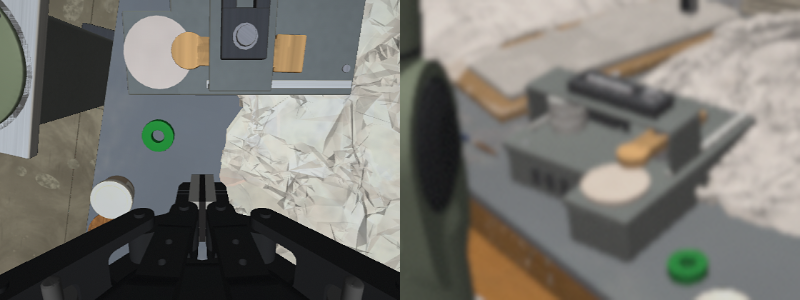

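View pics/zh_t.png

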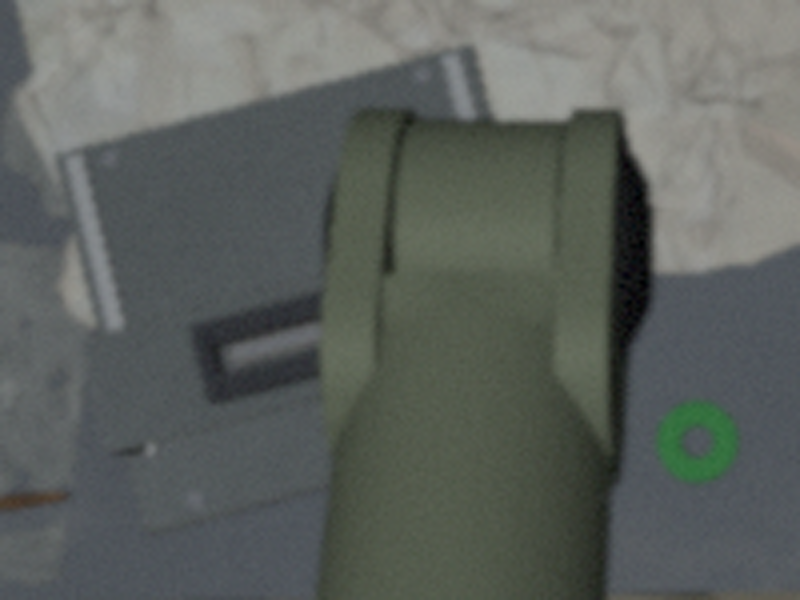

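View pics/zh_t2.png

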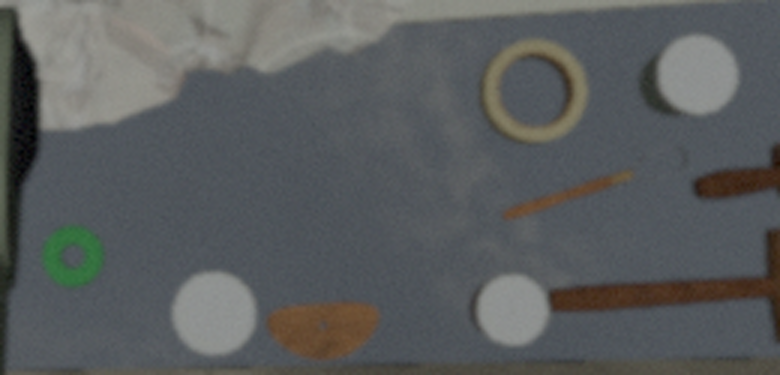

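>>> servo_tool([
  [0, -35, 0, 0, 1],
  [0, -70, 0, 0, 1],
  [0, -105, 0, 0, 1],
  [0, -140, 0, 0, 1],
  [0, -170, 0, 0, 1],
  [0, -200, 0, 0, 1],
  [0, -200, 0, 0, 1],
  [0, -200, 0, 0, 1],
  [0, -200, 0, 0, 1],
  [0, -200, 0, 0, 1],
])

```text
clock: 53.33
position: [0.461, -0.1858, 0.3227]
tool_rot: [-3.141, -0.0, 1.817]
force: [0.6, -0.2, -0.4]
grip_width: -0.0
```

Run:
```python
from h import *
o=st(); c4,im4=snap("top","zi_top"); c3,im3=snap("scene","zi_scene")
i0=cv2.imread("pics/a_top.png"); s0=cv2.imread("pics/a_scene.png")
f=lambda im:cv2.resize(im[125:275,90:290],(400,300),interpolation=cv2.INTER_CUBIC)
g=lambda im:cv2.resize(im[150:230,160:280],(400,266),interpolation=cv2.INTER_CUBIC)
cv2.imwrite("pics/zi.png",np.vstack([np.hstack([f(i0),f(im4)]),np.hstack([g(s0),g(im3)])]))
```

```text
t 53.33 p [ 0.461  -0.1858  0.3227] rot [-3.1415 -0.0004  1.8172] F [ 0.5719 -0.1945 -0.4063] w -0.0
```

View pics/zi.png

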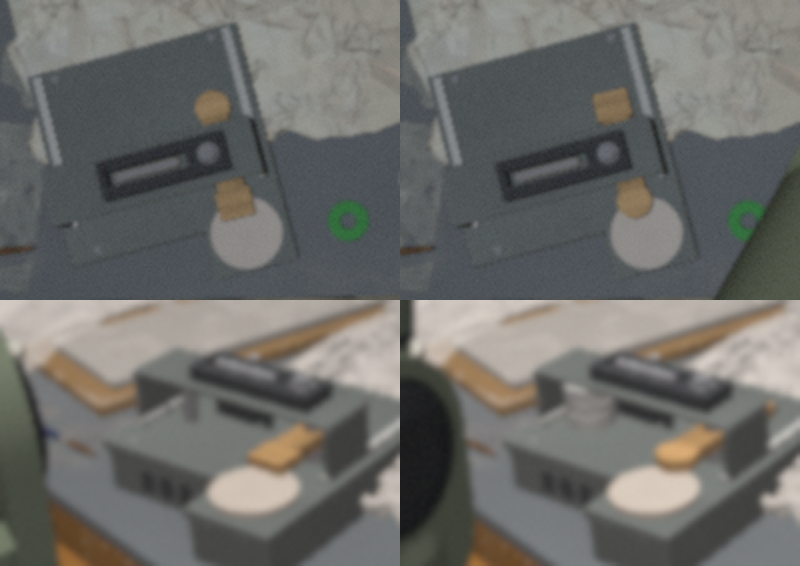

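```bash
python3 -c "
from workcell import bot
print(bot.job_done())"
```

```text
the job is handed in; nothing more can be done
None
```

The changeover is finished and handed in at about 53 s of the 210 s. The steps were done in the order you gave:
- **Opening the guard:** I pressed the button, the T-handle popped up, and I turned it and slid the guard back to its stop.
- **Profile arm:** I lifted it off, turned it half round and refitted it on the pin between the fork posts, with its rounded end over the wheel-head.
- **Collars:** all three metal collars are on the depth post in one stack.
- **Closing the guard:** I slid it forward to its stop, turned the handle back and pushed it home.

**Final checks:** I compared the last top and scene pictures with the first ones.
- The guard, escutcheon, button and handle bar are where they were at the start, with the bar still down after I let go.
- The rounded end lies over the wheel-head and the collar stack shows under the guard.
- The slip cup, the other tubs, the tape roll and the green ring look unmoved. The robot covers part of the green ring in the last picture, but it was clear one picture earlier.

**Less certain points:**
- Seating the arm on the pin peaked at about 36 N, close to the 40 N limit.
- I judged how far down the stack sits from the gripper height and the pictures, and did not measure it separately.
- Pushing the handle home read only about 4 N, against the 6 to 20 N you gave, but it stayed down.
- I saw no collar knocked aside and no grip slackening.

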